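Make up a lot of three tool holders and shut the lot tray

ROBOT

A 7-joint arm with a two-finger parallel gripper is mounted at the origin on the work surface. World frame = base frame: x ahead of the robot, y to its left, z up, the work surface at z = 0. Lengths are in m, angles in rad, forces in N, time in s.
With the tool pointing down it reaches from about 0.4 to 0.875 m from the base axis. Payload 19.3 kg.
Tool frame: the origin (TCP) lies at the very end of the fingers, on their centre line; the grasp point (between the pads) lies 19 mm behind it; y points along the fingers, z is the direction in which the jaws open and shut, and the axes are right-handed (so a half turn about y gives the same grasp; the last joint's range is limited). The gripper opens to 85 mm and grips with 20 to 120 N. Pads are 22 mm wide; open, the fingers measure 114 mm over their backs; the gripper's body (76 mm by 85 mm) begins 54 mm behind the grasp point. The pads swing forward as they close: fully open they stand 13 mm farther back than shut.
Start: joints at [-1.195, 0.521, -0.036, 1.599, 0.021, 1.021, -0.113], TCP at [0.27, 0.564, 0.207] pointing down, gripper open.
Joint ranges: [-2.91, 2.91], [-0.3, 2.13], [-1.5, 1.42], [0.17, 2.43], [-1.26, 4.41], [0.16, 1.93], [-2.52, 2.52]. Speed limits (rad/s): [1.89, 1.89, 2.39, 2.39, 3.01, 3.01, 3.01].

INTERFACE

Orientations are given as a rotation vector (axis times angle).
In Python, from rig import robot, imaging, masks_of, pinpoint gives the robot as it stands.
- The arm moves only by the tool jog_arm, never from a script. Its argument "commands" is a list of rows, each an object of numbers: "dx", "dy", "dz": the shift along the tool's x, y, z in m; "wx", "wy", "wz": the turn, a rotation vector about the tool's x, y, z in rad; "claw": the finger opening in m, from 0 to 0.0854. In form: [{"dx": .., "dy": .., "dz": .., "wx": .., "wy": .., "wz": .., "claw": ..}, ...]. A call has 1 to 10 rows; each row is the pose to reach, as a shift and turn from the pose commanded when the call began, along the tool's axes at that moment; what a row does not reach only later rows make up. A row lasts 1/10 s, in which the tool goes at most 50 mm and 8.59 degrees, less where a joint would pass 70% of its speed; a pose out of reach is approached as far as the arm can. A call with a gripper value outside its range is refused whole. The fingers move at their own pace and stop on an object; "force" is the grip in N (left out, the last holds). Time passes only in rows, so rows that repeat a pose let the fingers close. It gives the time, the measured TCP pose, the force and the opening at its end, in the units of the state.
- robot.state(): the state, without advancing time (a new reading comes with each control period).
- imaging.read_camera(name): name is "scene" or "top" or "wrist"; returns a dict with "image" (480x640x3 uint8, red, green, blue), "fov_y" (degrees; the focal length in pixels is half the picture's height over the tangent of half this angle, whatever the lens; pixels are square), "cx", "cy" (the principal point, pixels), "D" ([k1, k2, p1, p2, k3] as OpenCV has them; the pictures are not rectified), "world_to_cam" (4x4, takes a point from world to camera coordinates); the wrist camera has in their place "mount" (4x4, takes a point from camera to tool coordinates, whose origin is the TCP and whose axes are the tool frame's). Camera axes: x right, y down, z forward; pixel columns grow to the right and rows downward; lengths in m; the calibration is good to about 2 mm. A picture is of the moment at which its call begins: read the wrist's pose just before it. There is no depth.
- robot.close_job(): hands the job in, once; it reports no verdict.
Trained networks look in a picture, given as the dict that the camera call returned (one of the last four; its "shot" number tells which), for a name from the list of things; names that differ only in an ending like _2 or _b are one class to them, and where a whole thing is asked for, a point or a joint stands for the part that bears it (a point fixed in the world has none). Each returns a list of dicts, best first, with "score" (0 to 1); they miss things now and then, are a little off and sometimes report something else, mostly with a low value. They report only what shows in the picture. A call takes as long as a camera call. They do not tell look-alikes from the thing itself.
- masks_of(picture, thing): "mask" (480x640 bool, what is visible of it).
- pinpoint(picture, thing): "centre" ([x, y, z] in m, in the coordinates of the camera as it stood for that picture, good to about 4 mm: a listed point, or the origin of a listed thing).
The state is a dict: "time": time; "joint_positions": joint angles; "qd": joint speeds; "tau": joint torques, N m; "ee_pos": TCP position; "eef_rot": TCP orientation; "contact_force": force on the tool from outside, world axes, zero at the start; "ft_torque": the same for the moment, N m; "finger_gap": opening from 0.0 (shut) to 1.0 (fully open).
Only numpy, scipy, OpenCV 4.12 (cv2) and the standard library are available. Lean on these libraries where they do the work, as an engineer would, in place of code of your own. Each camera call takes 0.05 s, during which the arm holds its last target.

TASK

Make up a lot of three: stand exactly three of the short, stout tool holders upright in the white pull-out tray, setting each one down gently, then push the loaded tray fully home with the three still standing. Leave the fourth short holder and the two tall, slim ones standing on the plywood board, and do not disturb the spanner, bottle and can.

Things in the scene. Friction and masses are not known exactly. Their poses are not given: they have to be found in the camera images.
- short1_mid (a point): short, stout tool holder, a turned steel part standing upright: foot 44-48 mm diameter (0-22 mm up), dark flange 54 mm diameter (22-43 mm up), then a plain cylindrical nose 40 mm diameter up to its flat top at 92 mm; about 0.6 kg. One of four alike. The point is on its axis, half-way up (46 mm above its underside); z is its axis, yaw means nothing
- short2_mid (a point): short, stout tool holder, a turned steel part standing upright: foot 44-48 mm diameter (0-22 mm up), dark flange 54 mm diameter (22-43 mm up), then a plain cylindrical nose 40 mm diameter up to its flat top at 92 mm; about 0.6 kg. One of four alike. The point is on its axis, half-way up (46 mm above its underside); z is its axis, yaw means nothing
- short3_mid (a point): short, stout tool holder, a turned steel part standing upright: foot 44-48 mm diameter (0-22 mm up), dark flange 54 mm diameter (22-43 mm up), then a plain cylindrical nose 40 mm diameter up to its flat top at 92 mm; about 0.6 kg. One of four alike. The point is on its axis, half-way up (46 mm above its underside); z is its axis, yaw means nothing
- short4_mid (a point): short, stout tool holder, a turned steel part standing upright: foot 44-48 mm diameter (0-22 mm up), dark flange 54 mm diameter (22-43 mm up), then a plain cylindrical nose 40 mm diameter up to its flat top at 92 mm; about 0.6 kg. One of four alike. The point is on its axis, half-way up (46 mm above its underside); z is its axis, yaw means nothing
- tall1_mid (a point): tall, slim tool holder, the wrong kind for this lot: same foot and flange as the short ones, but the nose is only 28 mm diameter and ends 122 mm up; about 0.6 kg. One of two alike. The point is on its axis, half-way up (61 mm above its underside)
- tall2_mid (a point): tall, slim tool holder, the wrong kind for this lot: same foot and flange as the short ones, but the nose is only 28 mm diameter and ends 122 mm up; about 0.6 kg. One of two alike. The point is on its axis, half-way up (61 mm above its underside)
- board: fixed plywood liner board, 230 (x) x 330 (y) x 6 mm, on which the six holders stand at the start, about 105-110 mm apart. Origin at the centre of its underside. Bystanders (a 180 mm spanner, a bottle 60 mm diameter and 150 mm high, a can 75 mm high) stand further from the robot, 0.76 m or more ahead of its base
- tray_floor (a point): centre of the inner floor of the white pull-out lot tray, an open box that slides on a fixed runner. Floor 120 (x) x 240 (y) mm inside, 12 mm above the table; walls 5 mm thick, 35 mm above that floor. It moves with the tray. Its +x is the direction in which the tray is pushed home, y runs along the tray's length
- tray_tab (a point): top front edge, at its middle, of the tray's pull tab: an upright plate 12 mm thick (x), 80 mm wide (y), on the outside of the tray's front wall, top 63 mm and bottom 7 mm above the table. The point lies on its flat front face, 77 mm to -x of the tray's middle; axes as the tray floor's. Push on that face to shut the tray: friction about 3 N, 8 to 15 N at the end stop
- tray (a joint): how far the tray is pulled out towards the robot, in m: 0 is fully home against its end stop, 0.1 is fully out; it stays where it is left
There are look-alikes about, which are no part of the job. Leave any red look-alike of the part that bears short3_mid alone.

How it is judged:
By the outcome, as a careful person would: the job done as asked, in the order asked, and still so for the second after the job is handed in, with the robot touching nothing.
It also fails if it takes over 72 s, if anything falls off the work surface, if the arm or the gripper's body presses on something with over 40 N, if the wrist force passes 120 N, or if a joint passes its speed limit or range.

## Working session

There is one attempt and no reset: what is moved stays moved. The work goes in short steps, Python scripts to look and compute and a tool call to move; the robot and the scene stay as the last step left them, time stands still between calls to the robot, and variables do not carry over. Pictures are saved under pics/ and viewed, and the job is handed in when it is done.

Besides the shell and the picture viewer there is one more tool, called after "Call:" by a JSON object that holds its "name" and its "arguments", one argument or row to a line. jog_arm: Moves the arm, as the interface text tells. Its arguments: {"type":"object","properties":{"commands":{"type":"array"},"force":{"type":"number"}},"required":["commands"]}

```bash
ls; mkdir -p pics; cat > h.py <<'E'
import numpy as np, cv2
from scipy.spatial.transform import Rotation as R
from rig import robot, imaging, masks_of, pinpoint
def save(im,n): cv2.imwrite('pics/'+n,cv2.cvtColor(im,cv2.COLOR_RGB2BGR))
def K(p):
    f=240/np.tan(np.radians(p['fov_y'])/2); return np.array([[f,0,p['cx']],[0,f,p['cy']],[0,0,1.]])
def T(p,st=None):
    if 'world_to_cam' in p: return np.array(p['world_to_cam'])
    M=np.eye(4);M[:3,:3]=R.from_rotvec(st['eef_rot']).as_matrix();M[:3,3]=st['ee_pos']
    return np.linalg.inv(M@np.array(p['mount']))
def proj(p,X,st=None):
    t=T(p,st); return cv2.projectPoints(np.atleast_2d(np.float64(X)),cv2.Rodrigues(t[:3,:3])[0],t[:3,3],K(p),np.array(p['D']))[0][:,0]
def atz(p,uv,z,st=None):
    n=cv2.undistortPoints(np.float64([[uv]]),K(p),np.array(p['D']))[0,0]
    c=np.linalg.inv(T(p,st)); d=c[:3,:3]@[n[0],n[1],1]; o=c[:3,3]
    return o+d*(z-o[2])/d[2]
def toW(p,c,st=None): return (np.linalg.inv(T(p,st))@np.r_[c,1])[:3]
E
python3 - <<'E'
from h import *
s=robot.state();print(s)
ps={}
for n in ['scene','top','wrist']:
    p=imaging.read_camera(n);ps[n]=p;save(p['image'],n+'0.png')
np.set_printoptions(precision=4,suppress=True)
for n in ['scene','top']:
    for t in ['short1_mid','tall1_mid','tray_floor','tray_tab','board','tray']:
        try:
            for r in pinpoint(ps[n],t):
                w=toW(ps[n],r['centre']);print(n,t,round(r['score'],2),w,proj(ps[n],w)[0])
        except Exception as e: print(n,t,e)
print(R.from_rotvec(s['eef_rot']).as_matrix())
E
```

```text
pics
{'time': 0.0, 'joint_positions': array([-1.19517856,  0.52200392, -0.03628972,  1.59998612,  0.02119894,
        1.02109882, -0.11279536]), 'qd': array([-7.17726864e-04,  1.18735733e-03, -7.39078996e-04,  3.35779107e-04,
        3.04962514e-05, -1.21377112e-05, -6.58644922e-05]), 'tau': array([-3.31424299e-04, -9.27115059e+01,  1.97960928e+00, -3.69942248e+01,
        1.78228004e-02,  8.10123951e-03, -6.37809165e-06]), 'ee_pos': array([0.26939917, 0.56356606, 0.2061403 ]), 'eef_rot': array([-1.54347426,  0.34982132, -0.34958343]), 'contact_force': array([-0.07580033, -0.00060721,  0.15101699]), 'ft_torque': array([-0.00072541,  0.02337835, -0.05210076]), 'finger_gap': 0.9998531761931455}
scene short1_mid 0.66 [0.4613 0.2153 0.0517] [450.2515 280.1896]
scene short1_mid 0.63 [0.565  0.1866 0.0694] [420.8279 304.8371]
scene tall1_mid 0.8 [0.4708 0.3169 0.0643] [513.9683 289.9451]
scene tall1_mid 0.67 [ 0.3952 -0.2179  0.0603] [235.7027 213.5591]
scene tall1_mid 0.17 [0.4614 0.2157 0.0521] [450.5446 280.0844]
scene tray_floor 0.73 [ 0.4768 -0.2135  0.0131] [219.9603 255.6408]
scene tray_tab 0.79 [ 0.3987 -0.218   0.0626] [234.7532 213.3564]
scene board 0.87 [ 0.5112  0.202  -0.0009] [433.358  321.1079]
scene tray it knows: board, short1_mid, short2_mid, short3_mid, short4_mid, tall1_mid, tall2_mid, tray_floor, tray_tab
top short1_mid 0.58 [0.4622 0.2121 0.0523] [205.7476 246.8677]
top tall1_mid 0.67 [0.4731 0.3206 0.067 ] [150.0546 238.9021]
top tray_floor 0.58 [ 0.4817 -0.2125  0.0142] [412.0982 245.9883]
top board 0.6 [ 0.5126  0.2006 -0.0005] [218.0004 226.6997]
top board 0.41 [0.4596 0.214  0.0504] [204.9274 248.2337]
top tray it knows: board, short1_mid, short2_mid, short3_mid, short4_mid, tall1_mid, tall2_mid, tray_floor, tray_tab
[[ 0.9022 -0.0004  0.4312]
 [-0.4312 -0.001   0.9022]
 [ 0.0001 -1.     -0.0011]]
```

View pics/scene0.png

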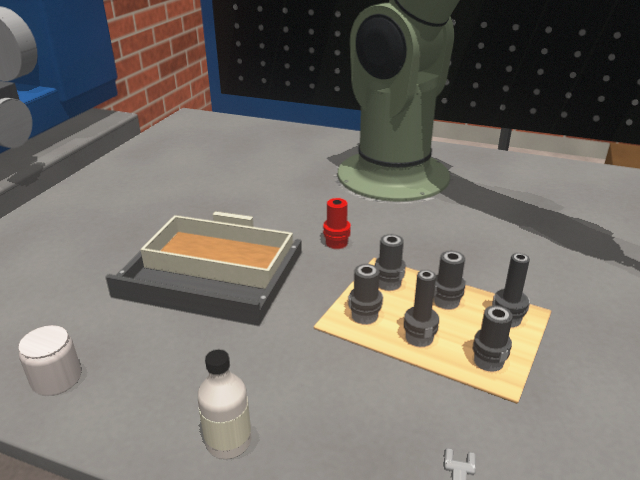

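View pics/top0.png

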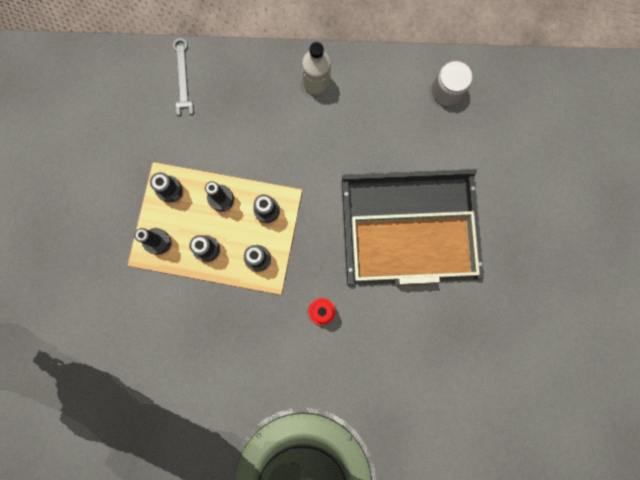

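View pics/wrist0.png

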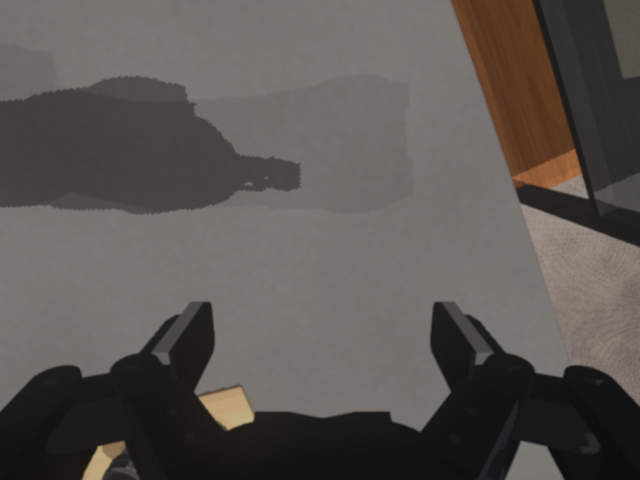

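The top view shows four short holders with thick rings at about (162,181), (204,246), (264,204) and (255,255). The two tall ones are at (213,188) and (144,237). The red look-alike stands off the board at (322,311), and the tray is open at (413,247). Next I'll measure these precisely in both views.

```bash
python3 - <<'E'
from h import *
p=imaging.read_camera('top');q=imaging.read_camera('scene')
np.save('top.npy',p,allow_pickle=True);np.save('scene.npy',q,allow_pickle=True)
a=cv2.resize(p['image'][155:300,120:310],None,fx=4,fy=4,interpolation=cv2.INTER_CUBIC);save(a,'cropT.png')
a=cv2.resize(p['image'][160:295,335:490],None,fx=5,fy=4.4,interpolation=cv2.INTER_CUBIC);save(a,'cropTray.png')
a=cv2.resize(q['image'][225:375,330:540],None,fx=3.8,fy=3.8,interpolation=cv2.INTER_CUBIC);save(a,'cropS.png')
E
```

```text
(no output)
```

View pics/cropT.png

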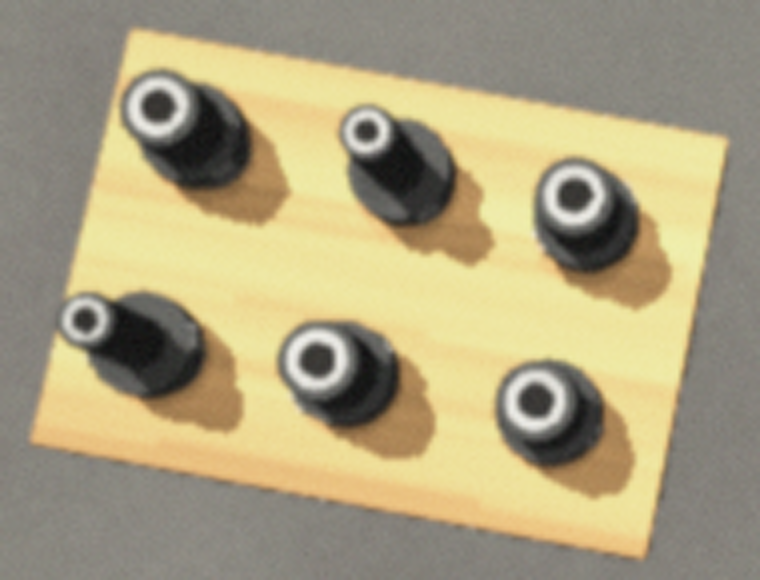

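View pics/cropTray.png

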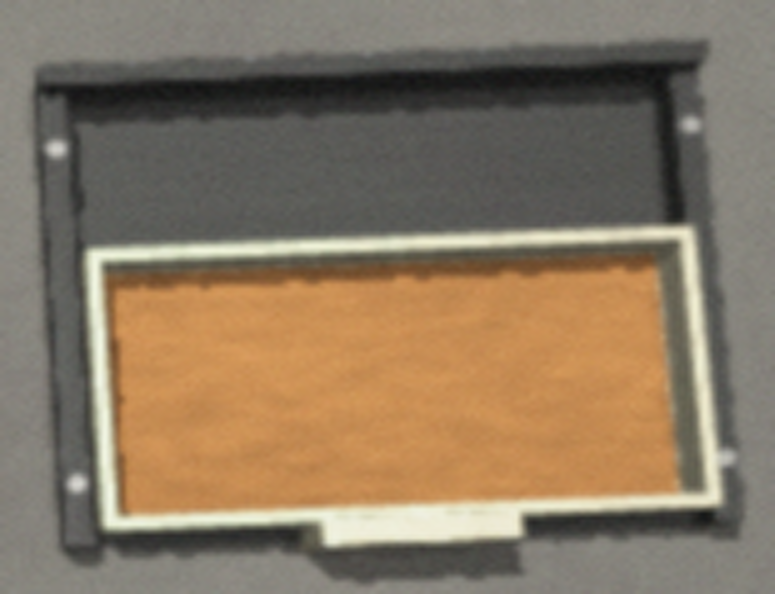

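View pics/cropS.png

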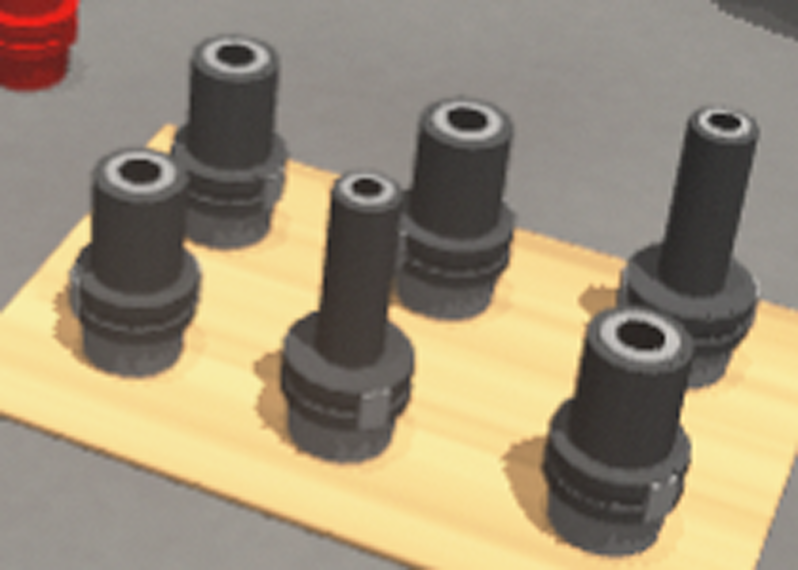

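```bash
python3 - <<'E'
from h import *
np.set_printoptions(precision=4,suppress=True)
p=np.load('top.npy',allow_pickle=True).item();q=np.load('scene.npy',allow_pickle=True).item()
c=lambda u,v,fx,fy,x,y:((u+.5)/fx-.5+x,(v+.5)/fy-.5+y)
D={'A':((575,196),(140,172),.098),'B':((537,402),(236,54),.098),'C':((318,360),(467,120),.098),'D':((157,106),(639,338),.098),'t1':((366,131),(366,188),.128),'t2':((85,321),(723,122),.128)}
for k,(a,b,z) in D.items():
    print(k,atz(p,c(*a,4,4,120,155),z),atz(q,c(*b,3.8,3.8,330,225),z))
for a,z in [((87,250),.047),((695,227),.047),((720,503),.047),((103,528),.047),((322,545),.063),((523,536),.063)]:
    print(a,atz(p,c(*a,5,4.4,335,160),z))
for a,z in [((214,215),.063),((252,223),.063),((176,219),.047),((291.5,236),.047),((264,280),.047),((145,253),.047)]:
    print('scene',a,atz(q,a,z))
print(atz(p,(322,311.5),.092))
t=np.linalg.inv(T(p));print(t[:3,3])
E
```

```text
A [0.5454 0.0946 0.098 ] [0.5438 0.0929 0.098 ]
B [0.4437 0.1083 0.098 ] [0.4411 0.107  0.098 ]
C [0.4609 0.2148 0.098 ] [0.4592 0.2134 0.098 ]
D [0.5841 0.3018 0.098 ] [0.5836 0.2987 0.098 ]
t1 [0.5676 0.1919 0.128 ] [0.5656 0.1892 0.128 ]
t2 [0.4723 0.3176 0.128 ] [0.4715 0.3152 0.128 ]
(87, 250) [ 0.5348 -0.0826  0.047 ]
(695, 227) [ 0.5535 -0.3328  0.047 ]
(720, 503) [ 0.4245 -0.341   0.047 ]
(103, 528) [ 0.4055 -0.0917  0.047 ]
(322, 545) [ 0.3995 -0.1775  0.063 ]
(523, 536) [ 0.406  -0.2573  0.063 ]
scene (214, 215) [ 0.4188 -0.2529  0.063 ]
scene (252, 223) [ 0.4214 -0.1694  0.063 ]
scene (176, 219) [ 0.4344 -0.3317  0.047 ]
scene (291.5, 236) [ 0.4155 -0.0909  0.047 ]
scene (264, 280) [ 0.5608 -0.0798  0.047 ]
scene (145, 253) [ 0.5595 -0.3181  0.047 ]
[ 0.3402 -0.0261  0.092 ]
[ 0.3451 -0.0154  1.0591]
```

```bash
cat >> h.py <<'E'
RT=np.array([[0,0,1.],[-1,0,0],[0,-1,0]])
def delta(X,Rt=RT):
    s=robot.state();r=R.from_rotvec(s['eef_rot']).as_matrix()
    d=r.T@(np.array(X)-s['ee_pos']);w=R.from_matrix(r.T@Rt).as_rotvec()
    print('t',s['time'],'d',d.round(4),'w',w.round(4),'F',s['contact_force'].round(1),'gap',round(s['finger_gap'],3))
E
python3 -c "
from h import *
delta([.4424,.1077,.2])"
```

```text
t 0.75 d [ 0.3527  0.0067 -0.3371] w [-0.     1.125  0.   ] F [-0.6  0.2  0.2] gap 0.998
```

Call:
{"name": "jog_arm", "arguments": {
  "commands": [
    {"dx":0.176,"dy":0.003,"dz":-0.168,"wy":0.56,"claw":0.085},
    {"dx":0.176,"dy":0.003,"dz":-0.168,"wy":0.56},
    {"dx":0.176,"dy":0.003,"dz":-0.168,"wy":0.56},
    {"dx":0.353,"dy":0.007,"dz":-0.337,"wy":1.125},
    {"dx":0.353,"dy":0.007,"dz":-0.337,"wy":1.125},
    {"dx":0.353,"dy":0.007,"dz":-0.337,"wy":1.125},
    {"dx":0.353,"dy":0.007,"dz":-0.337,"wy":1.125},
    {"dx":0.353,"dy":0.007,"dz":-0.337,"wy":1.125},
    {"dx":0.353,"dy":0.007,"dz":-0.337,"wy":1.125},
    {"dx":0.353,"dy":0.007,"dz":-0.337,"wy":1.125}
  ],
  "force": 40
}}

```text
validation failed for argument at $.co...
```

Call:
{"name": "jog_arm", "arguments": {
  "commands": [
    {"dx":0.176,"dy":0.003,"dz":-0.168,"wx":0.0,"wy":0.56,"wz":0.0,"claw":0.085},
    {"dx":0.176,"dy":0.003,"dz":-0.168,"wx":0.0,"wy":0.56,"wz":0.0,"claw":0.085},
    {"dx":0.176,"dy":0.003,"dz":-0.168,"wx":0.0,"wy":0.56,"wz":0.0,"claw":0.085},
    {"dx":0.353,"dy":0.007,"dz":-0.337,"wx":0.0,"wy":1.125,"wz":0.0,"claw":0.085},
    {"dx":0.353,"dy":0.007,"dz":-0.337,"wx":0.0,"wy":1.125,"wz":0.0,"claw":0.085},
    {"dx":0.353,"dy":0.007,"dz":-0.337,"wx":0.0,"wy":1.125,"wz":0.0,"claw":0.085},
    {"dx":0.353,"dy":0.007,"dz":-0.337,"wx":0.0,"wy":1.125,"wz":0.0,"claw":0.085},
    {"dx":0.353,"dy":0.007,"dz":-0.337,"wx":0.0,"wy":1.125,"wz":0.0,"claw":0.085},
    {"dx":0.353,"dy":0.007,"dz":-0.337,"wx":0.0,"wy":1.125,"wz":0.0,"claw":0.085},
    {"dx":0.353,"dy":0.007,"dz":-0.337,"wx":0.0,"wy":1.125,"wz":0.0,"claw":0.085}
  ],
  "force": 40
}}

```text
time: 1.75
ee_pos: [0.4433, 0.1049, 0.2]
eef_rot: [-1.208, 1.21, -1.211]
contact_force: [1.2, 0.8, 0.7]
finger_gap: 0.999
```

```bash
python3 - <<'E'
from h import *
s=robot.state();p=imaging.read_camera('wrist')
im=p['image'].copy()
for X in [(.4424,.1077,.098),(.5445,.0938,.098),(.46,.214,.098)]:
    u=proj(p,X,s)[0];print(X,u)
    if abs(u).max()<2000: cv2.drawMarker(im,tuple(int(v) for v in u),(0,255,0),0,14,1)
save(im,'w1.png');delta([.4424,.1077,.06])
E
```

```text
(0.4424, 0.1077, 0.098) [322.77414758 229.26993817]
(0.5445, 0.0938, 0.098) [456.09537799 246.55819488]
(0.46, 0.214, 0.098) [348.49873405  77.08878325]
t 1.8 d [-0.0079  0.1401 -0.0027] w [-0.0016 -0.0061  0.0015] F [-0.3 -8.1 -0.4] gap 0.998
```

View pics/w1.png

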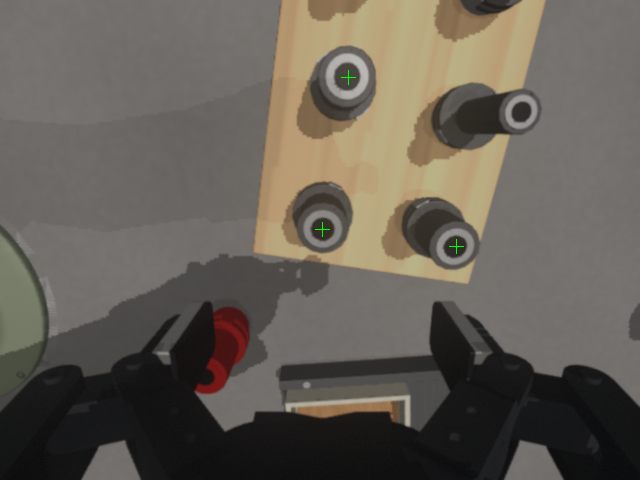

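The wrist view confirms the positions: the markers land on the ring centres of B (323,229), A (456,246) and C (348,77). The red look-alike at (225,350) is clear. I'm descending on B.

Call:
{"name": "jog_arm", "arguments": {
  "commands": [
    {"dx":0.0,"dy":0.03,"dz":0.0,"wx":0.0,"wy":0.0,"wz":0.0,"claw":0.07},
    {"dx":0.0,"dy":0.06,"dz":0.0,"wx":0.0,"wy":0.0,"wz":0.0,"claw":0.07},
    {"dx":0.0,"dy":0.08,"dz":0.0,"wx":0.0,"wy":0.0,"wz":0.0,"claw":0.07},
    {"dx":0.0,"dy":0.08,"dz":0.0,"wx":0.0,"wy":0.0,"wz":0.0,"claw":0.07},
    {"dx":0.0,"dy":0.08,"dz":0.0,"wx":0.0,"wy":0.0,"wz":0.0,"claw":0.07}
  ]
}}

```text
time: 2.3
ee_pos: [0.4429, 0.1076, 0.1202]
eef_rot: [-1.209, 1.209, -1.209]
contact_force: [0.3, -0.4, -0.6]
finger_gap: 0.818
```

```bash
python3 -c "
from h import *
delta([.4424,.1077,.06]);print(robot.state()['ee_pos'])"
```

```text
t 2.3 d [-0.0001  0.0602 -0.0005] w [ 0.0001 -0.0002  0.0002] F [ 0.3 -0.4 -0.6] gap 0.818
[0.44285901 0.10760551 0.12019646]
```

Call:
{"name": "jog_arm", "arguments": {
  "commands": [
    {"dx":0.0,"dy":0.03,"dz":0.0,"wx":0.0,"wy":0.0,"wz":0.0,"claw":0.07},
    {"dx":0.0,"dy":0.05,"dz":0.0,"wx":0.0,"wy":0.0,"wz":0.0,"claw":0.07},
    {"dx":0.0,"dy":0.06,"dz":0.0,"wx":0.0,"wy":0.0,"wz":0.0,"claw":0.06},
    {"dx":0.0,"dy":0.06,"dz":0.0,"wx":0.0,"wy":0.0,"wz":0.0,"claw":0.05},
    {"dx":0.0,"dy":0.06,"dz":0.0,"wx":0.0,"wy":0.0,"wz":0.0,"claw":0.04},
    {"dx":0.0,"dy":0.06,"dz":0.0,"wx":0.0,"wy":0.0,"wz":0.0,"claw":0.03},
    {"dx":0.0,"dy":0.06,"dz":0.0,"wx":0.0,"wy":0.0,"wz":0.0,"claw":0.03},
    {"dx":0.0,"dy":0.06,"dz":0.0,"wx":0.0,"wy":0.0,"wz":0.0,"claw":0.03}
  ],
  "force": 50
}}

```text
time: 3.1
ee_pos: [0.4437, 0.1078, 0.0611]
eef_rot: [-1.207, 1.208, -1.21]
contact_force: [1.4, -1.3, 6.0]
finger_gap: 0.442
```

Call:
{"name": "jog_arm", "arguments": {
  "commands": [
    {"dx":0.0,"dy":0.0,"dz":0.0,"wx":0.0,"wy":0.0,"wz":0.0,"claw":0.03},
    {"dx":0.0,"dy":-0.01,"dz":0.0,"wx":0.0,"wy":0.0,"wz":0.0,"claw":0.03},
    {"dx":0.0,"dy":-0.03,"dz":0.0,"wx":0.0,"wy":0.0,"wz":0.0,"claw":0.03},
    {"dx":0.0,"dy":-0.06,"dz":0.0,"wx":0.0,"wy":0.0,"wz":0.0,"claw":0.03},
    {"dx":0.0,"dy":-0.09,"dz":0.0,"wx":0.0,"wy":0.0,"wz":0.0,"claw":0.03},
    {"dx":0.0,"dy":-0.12,"dz":0.0,"wx":0.0,"wy":0.0,"wz":0.0,"claw":0.03},
    {"dx":0.0,"dy":-0.13,"dz":0.0,"wx":0.0,"wy":0.0,"wz":0.0,"claw":0.03},
    {"dx":0.0,"dy":-0.13,"dz":0.0,"wx":0.0,"wy":0.0,"wz":0.0,"claw":0.03}
  ]
}}

```text
time: 3.9
ee_pos: [0.4431, 0.108, 0.1909]
eef_rot: [-1.207, 1.208, -1.209]
contact_force: [-0.6, 0.5, -7.5]
finger_gap: 0.44
```

```bash
python3 - <<'E'
from h import *
s=robot.state();p=imaging.read_camera('wrist');save(p['image'],'w2.png')
c=np.array([.4796,-.212]);y=np.array([-.0745,.997])
for k in (-.075,0,.075): print(c+k*y)
delta([*(c-.075*y),.19]);print(s['ee_pos'],s['contact_force'])
E
```

```text
[ 0.4851875 -0.286775 ]
[ 0.4796 -0.212 ]
[ 0.4740125 -0.137225 ]
t 3.95 d [ 0.3947 -0.0005  0.0425] w [-0.0005  0.0004 -0.0006] F [-0.2 -0.  -7.8] gap 0.44
[0.44308561 0.10797339 0.19093134] [-0.5844804   0.45387221 -7.49284094]
```

View pics/w2.png

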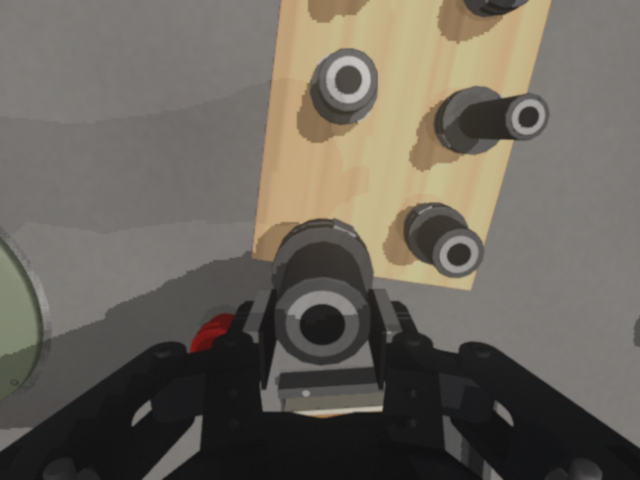

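The holder is gripped squarely, with its ring at (322,320) between the pads and about 7.5 N of weight showing. I'm carrying it to the far slot.

Call:
{"name": "jog_arm", "arguments": {
  "commands": [
    {"dx":0.015,"dy":0.0,"dz":0.002,"wx":0.0,"wy":0.0,"wz":0.0,"claw":0.03},
    {"dx":0.05,"dy":0.0,"dz":0.006,"wx":0.0,"wy":0.0,"wz":0.0,"claw":0.03},
    {"dx":0.1,"dy":0.0,"dz":0.011,"wx":0.0,"wy":0.0,"wz":0.0,"claw":0.03},
    {"dx":0.15,"dy":0.0,"dz":0.016,"wx":0.0,"wy":0.0,"wz":0.0,"claw":0.03},
    {"dx":0.2,"dy":0.0,"dz":0.022,"wx":0.0,"wy":0.0,"wz":0.0,"claw":0.03},
    {"dx":0.25,"dy":0.0,"dz":0.027,"wx":0.0,"wy":0.0,"wz":0.0,"claw":0.03},
    {"dx":0.3,"dy":0.0,"dz":0.032,"wx":0.0,"wy":0.0,"wz":0.0,"claw":0.03},
    {"dx":0.345,"dy":0.0,"dz":0.037,"wx":0.0,"wy":0.0,"wz":0.0,"claw":0.03},
    {"dx":0.38,"dy":0.0,"dz":0.041,"wx":0.0,"wy":0.0,"wz":0.0,"claw":0.03},
    {"dx":0.395,"dy":0.0,"dz":0.042,"wx":0.0,"wy":0.0,"wz":0.0,"claw":0.03}
  ]
}}

```text
time: 4.95
ee_pos: [0.4833, -0.2909, 0.1877]
eef_rot: [-1.21, 1.214, -1.211]
contact_force: [-1.5, -0.2, -6.8]
finger_gap: 0.441
```

Call:
{"name": "jog_arm", "arguments": {
  "commands": [
    {"dx":0.0,"dy":0.0,"dz":0.0,"wx":0.0,"wy":0.0,"wz":0.0,"claw":0.03},
    {"dx":0.0,"dy":0.0,"dz":0.0,"wx":0.0,"wy":0.0,"wz":0.0,"claw":0.03},
    {"dx":0.0,"dy":0.0,"dz":0.0,"wx":0.0,"wy":0.0,"wz":0.0,"claw":0.03}
  ]
}}

```text
time: 5.25
ee_pos: [0.4846, -0.286, 0.1889]
eef_rot: [-1.21, 1.21, -1.207]
contact_force: [-1.2, 0.4, -5.8]
finger_gap: 0.445
```

```bash
python3 - <<'E'
from h import *
p=imaging.read_camera('top');q=imaging.read_camera('scene')
save(np.hstack([cv2.resize(p['image'][150:300,330:490],(420,394)),cv2.resize(q['image'][100:340,60:300],(380,394))]),'m1.png')
delta([.4852,-.2868,.076]);print(robot.state()['ee_pos'])
E
```

```text
t 5.35 d [0.0006 0.1135 0.0004] w [ 0.0003  0.0014 -0.0005] F [-0.4 -0.6 -6.2] gap 0.447
[ 0.48481593 -0.2862137   0.18946294]
```

View pics/m1.png

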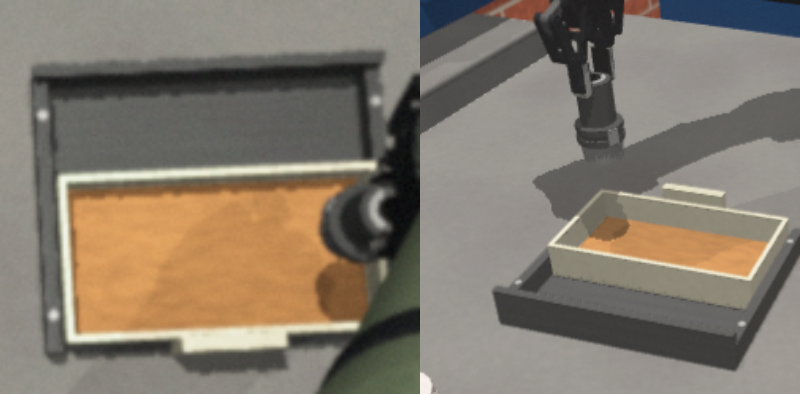

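Call:
{"name": "jog_arm", "arguments": {
  "commands": [
    {"dx":0.0,"dy":0.015,"dz":0.0,"wx":0.0,"wy":0.0,"wz":0.0,"claw":0.03},
    {"dx":0.0,"dy":0.045,"dz":0.0,"wx":0.0,"wy":0.0,"wz":0.0,"claw":0.03},
    {"dx":0.0,"dy":0.075,"dz":0.0,"wx":0.0,"wy":0.0,"wz":0.0,"claw":0.03},
    {"dx":0.0,"dy":0.1,"dz":0.0,"wx":0.0,"wy":0.0,"wz":0.0,"claw":0.03},
    {"dx":0.0,"dy":0.113,"dz":0.0,"wx":0.0,"wy":0.0,"wz":0.0,"claw":0.03},
    {"dx":0.0,"dy":0.117,"dz":0.0,"wx":0.0,"wy":0.0,"wz":0.0,"claw":0.03},
    {"dx":0.0,"dy":0.117,"dz":0.0,"wx":0.0,"wy":0.0,"wz":0.0,"claw":0.03},
    {"dx":0.0,"dy":0.117,"dz":0.0,"wx":0.0,"wy":0.0,"wz":0.0,"claw":0.03}
  ]
}}

```text
time: 6.15
ee_pos: [0.4853, -0.2876, 0.0738]
eef_rot: [-1.209, 1.208, -1.21]
contact_force: [0.5, 0.4, -5.8]
finger_gap: 0.439
```

Call:
{"name": "jog_arm", "arguments": {
  "commands": [
    {"dx":0.0,"dy":0.001,"dz":0.0,"wx":0.0,"wy":0.0,"wz":0.0,"claw":0.03},
    {"dx":0.0,"dy":0.002,"dz":0.0,"wx":0.0,"wy":0.0,"wz":0.0,"claw":0.03},
    {"dx":0.0,"dy":0.003,"dz":0.0,"wx":0.0,"wy":0.0,"wz":0.0,"claw":0.03},
    {"dx":0.0,"dy":0.003,"dz":0.0,"wx":0.0,"wy":0.0,"wz":0.0,"claw":0.03}
  ]
}}

```text
time: 6.55
ee_pos: [0.4846, -0.2873, 0.0697]
eef_rot: [-1.209, 1.209, -1.209]
contact_force: [0.1, 0.0, -6.2]
finger_gap: 0.442
```

Call:
{"name": "jog_arm", "arguments": {
  "commands": [
    {"dx":0.0,"dy":0.0005,"dz":0.0,"wx":0.0,"wy":0.0,"wz":0.0,"claw":0.03},
    {"dx":0.0,"dy":0.001,"dz":0.0,"wx":0.0,"wy":0.0,"wz":0.0,"claw":0.03},
    {"dx":0.0,"dy":0.0015,"dz":0.0,"wx":0.0,"wy":0.0,"wz":0.0,"claw":0.03},
    {"dx":0.0,"dy":0.002,"dz":0.0,"wx":0.0,"wy":0.0,"wz":0.0,"claw":0.03},
    {"dx":0.0,"dy":0.002,"dz":0.0,"wx":0.0,"wy":0.0,"wz":0.0,"claw":0.03}
  ]
}}

```text
time: 7.05
ee_pos: [0.4846, -0.2873, 0.0676]
eef_rot: [-1.209, 1.209, -1.209]
contact_force: [0.0, -0.4, -6.6]
finger_gap: 0.442
```

Call:
{"name": "jog_arm", "arguments": {
  "commands": [
    {"dx":0.0,"dy":0.0005,"dz":0.0,"wx":0.0,"wy":0.0,"wz":0.0,"claw":0.03},
    {"dx":0.0,"dy":0.001,"dz":0.0,"wx":0.0,"wy":0.0,"wz":0.0,"claw":0.03},
    {"dx":0.0,"dy":0.001,"dz":0.0,"wx":0.0,"wy":0.0,"wz":0.0,"claw":0.03}
  ]
}}

```text
time: 7.35
ee_pos: [0.4848, -0.2875, 0.0672]
eef_rot: [-1.209, 1.209, -1.21]
contact_force: [-2.9, 2.2, 3.6]
finger_gap: 0.44
```

It touched down gently at TCP z 0.067, with the force going from -6.6 to +3.6 N. Releasing.

Call:
{"name": "jog_arm", "arguments": {
  "commands": [
    {"dx":0.0,"dy":0.0,"dz":0.0,"wx":0.0,"wy":0.0,"wz":0.0,"claw":0.042},
    {"dx":0.0,"dy":0.0,"dz":0.0,"wx":0.0,"wy":0.0,"wz":0.0,"claw":0.05},
    {"dx":0.0,"dy":0.0,"dz":0.0,"wx":0.0,"wy":0.0,"wz":0.0,"claw":0.06},
    {"dx":0.0,"dy":0.0,"dz":0.0,"wx":0.0,"wy":0.0,"wz":0.0,"claw":0.065},
    {"dx":0.0,"dy":-0.02,"dz":0.0,"wx":0.0,"wy":0.0,"wz":0.0,"claw":0.065},
    {"dx":0.0,"dy":-0.06,"dz":0.0,"wx":0.0,"wy":0.0,"wz":0.0,"claw":0.065},
    {"dx":0.0,"dy":-0.1,"dz":0.0,"wx":0.0,"wy":0.0,"wz":0.0,"claw":0.065},
    {"dx":0.0,"dy":-0.12,"dz":0.0,"wx":0.0,"wy":0.0,"wz":0.0,"claw":0.065},
    {"dx":0.0,"dy":-0.12,"dz":0.0,"wx":0.0,"wy":0.0,"wz":0.0,"claw":0.07}
  ]
}}

```text
time: 8.25
ee_pos: [0.4859, -0.2881, 0.1895]
eef_rot: [-1.207, 1.205, -1.212]
contact_force: [-0.5, -0.2, -0.7]
finger_gap: 0.819
```

```bash
python3 - <<'E'
from h import *
s=robot.state();p=imaging.read_camera('wrist');save(p['image'],'w3.png')
delta([.5448,.0935,.19]);print(s['ee_pos'],proj(p,[.4848,-.2875,.104],s))
E
```

```text
t 8.3 d [-0.381  -0.0024  0.0596] w [-0.0022  0.0002  0.0007] F [ 0.6 -0.  -0.5] gap 0.821
[ 0.48585652 -0.28807656  0.18949818] [[322.13834673 237.92469375]]
```

View pics/w3.png

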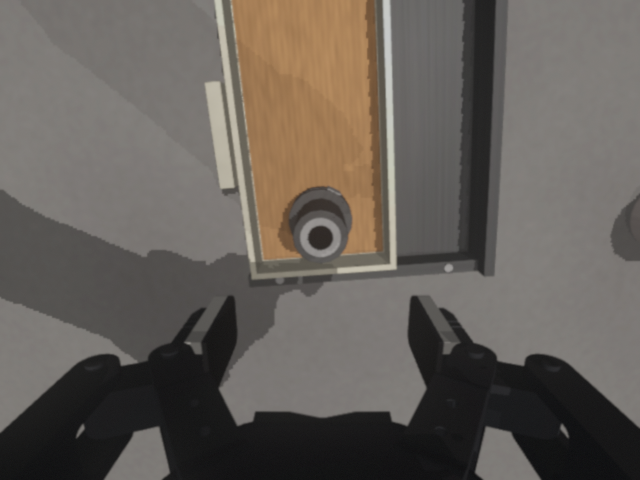

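The first holder stands in the far slot, its ring at (320,237) where predicted. Next is A.

Call:
{"name": "jog_arm", "arguments": {
  "commands": [
    {"dx":-0.05,"dy":0.0,"dz":0.008,"wx":0.0,"wy":0.0,"wz":0.0,"claw":0.07},
    {"dx":-0.1,"dy":0.0,"dz":0.016,"wx":0.0,"wy":0.0,"wz":0.0,"claw":0.07},
    {"dx":-0.15,"dy":0.0,"dz":0.024,"wx":0.0,"wy":0.0,"wz":0.0,"claw":0.07},
    {"dx":-0.2,"dy":0.0,"dz":0.032,"wx":0.0,"wy":0.0,"wz":0.0,"claw":0.07},
    {"dx":-0.25,"dy":0.0,"dz":0.04,"wx":0.0,"wy":0.0,"wz":0.0,"claw":0.07},
    {"dx":-0.3,"dy":0.0,"dz":0.048,"wx":0.0,"wy":0.0,"wz":0.0,"claw":0.07},
    {"dx":-0.35,"dy":0.0,"dz":0.055,"wx":0.0,"wy":0.0,"wz":0.0,"claw":0.07},
    {"dx":-0.381,"dy":0.0,"dz":0.06,"wx":0.0,"wy":0.0,"wz":0.0,"claw":0.07},
    {"dx":-0.381,"dy":0.0,"dz":0.06,"wx":0.0,"wy":0.0,"wz":0.0,"claw":0.07},
    {"dx":-0.381,"dy":0.0,"dz":0.06,"wx":0.0,"wy":0.0,"wz":0.0,"claw":0.07}
  ]
}}

```text
time: 9.3
ee_pos: [0.5441, 0.0938, 0.1855]
eef_rot: [-1.212, 1.209, -1.208]
contact_force: [0.4, -1.7, 0.2]
finger_gap: 0.819
```

Call:
{"name": "jog_arm", "arguments": {
  "commands": [
    {"dx":0.0,"dy":0.03,"dz":0.0,"wx":0.0,"wy":0.0,"wz":0.0,"claw":0.07},
    {"dx":0.0,"dy":0.06,"dz":0.0,"wx":0.0,"wy":0.0,"wz":0.0,"claw":0.07},
    {"dx":0.0,"dy":0.07,"dz":0.0,"wx":0.0,"wy":0.0,"wz":0.0,"claw":0.07},
    {"dx":0.0,"dy":0.07,"dz":0.0,"wx":0.0,"wy":0.0,"wz":0.0,"claw":0.07},
    {"dx":0.0,"dy":0.07,"dz":0.0,"wx":0.0,"wy":0.0,"wz":0.0,"claw":0.07}
  ]
}}

```text
time: 9.8
ee_pos: [0.5452, 0.0929, 0.1175]
eef_rot: [-1.208, 1.21, -1.21]
contact_force: [0.0, -0.2, 0.5]
finger_gap: 0.819
```

```bash
python3 - <<'E'
from h import *
delta([.5448,.0935,.06]);print(robot.state()['ee_pos'])
s=robot.state();p=imaging.read_camera('wrist');save(p['image'],'w4.png');print(proj(p,[.5445,.0938,.098],s))
E
```

```text
t 9.8 d [-0.0007  0.0575 -0.0004] w [-0.0007 -0.0012  0.0001] F [ 0.  -0.2  0.5] gap 0.819
[0.54515137 0.09285085 0.11753167]
[[323.58897856 271.01537562]]
```

View pics/w4.png

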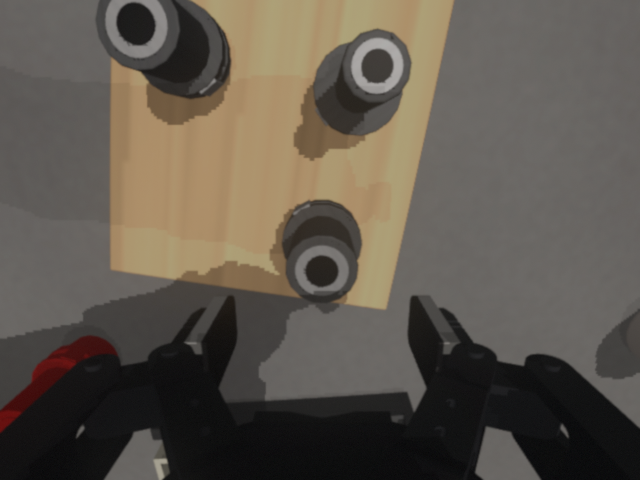

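A is aligned, with its ring at (321,270) against a predicted (324,271). Descending and gripping.

Call:
{"name": "jog_arm", "arguments": {
  "commands": [
    {"dx":0.0,"dy":0.03,"dz":0.0,"wx":0.0,"wy":0.0,"wz":0.0,"claw":0.07},
    {"dx":0.0,"dy":0.05,"dz":0.0,"wx":0.0,"wy":0.0,"wz":0.0,"claw":0.07},
    {"dx":0.0,"dy":0.057,"dz":0.0,"wx":0.0,"wy":0.0,"wz":0.0,"claw":0.06},
    {"dx":0.0,"dy":0.057,"dz":0.0,"wx":0.0,"wy":0.0,"wz":0.0,"claw":0.05},
    {"dx":0.0,"dy":0.057,"dz":0.0,"wx":0.0,"wy":0.0,"wz":0.0,"claw":0.04},
    {"dx":0.0,"dy":0.057,"dz":0.0,"wx":0.0,"wy":0.0,"wz":0.0,"claw":0.03},
    {"dx":0.0,"dy":0.057,"dz":0.0,"wx":0.0,"wy":0.0,"wz":0.0,"claw":0.03},
    {"dx":0.0,"dy":0.057,"dz":0.0,"wx":0.0,"wy":0.0,"wz":0.0,"claw":0.03},
    {"dx":0.0,"dy":0.057,"dz":0.0,"wx":0.0,"wy":0.0,"wz":0.0,"claw":0.03}
  ]
}}

```text
time: 10.75
ee_pos: [0.5453, 0.0937, 0.0613]
eef_rot: [-1.207, 1.208, -1.21]
contact_force: [-2.7, -0.7, 7.6]
finger_gap: 0.443
```

Call:
{"name": "jog_arm", "arguments": {
  "commands": [
    {"dx":0.0,"dy":-0.01,"dz":0.0,"wx":0.0,"wy":0.0,"wz":0.0,"claw":0.03},
    {"dx":0.0,"dy":-0.03,"dz":0.0,"wx":0.0,"wy":0.0,"wz":0.0,"claw":0.03},
    {"dx":0.0,"dy":-0.06,"dz":0.0,"wx":0.0,"wy":0.0,"wz":0.0,"claw":0.03},
    {"dx":0.0,"dy":-0.09,"dz":0.0,"wx":0.0,"wy":0.0,"wz":0.0,"claw":0.03},
    {"dx":0.0,"dy":-0.12,"dz":0.0,"wx":0.0,"wy":0.0,"wz":0.0,"claw":0.03},
    {"dx":0.0,"dy":-0.13,"dz":0.0,"wx":0.0,"wy":0.0,"wz":0.0,"claw":0.03},
    {"dx":0.0,"dy":-0.13,"dz":0.0,"wx":0.0,"wy":0.0,"wz":0.0,"claw":0.03}
  ]
}}

```text
time: 11.45
ee_pos: [0.5452, 0.0938, 0.191]
eef_rot: [-1.207, 1.208, -1.209]
contact_force: [0.2, 0.2, -6.7]
finger_gap: 0.443
```

```bash
python3 - <<'E'
from h import *
delta([.4796,-.212,.19]);print(robot.state()['ee_pos'])
E
```

```text
t 11.45 d [ 0.3058  0.0006 -0.0656] w [-0.0023  0.0001 -0.001 ] F [ 0.2  0.2 -6.7] gap 0.443
[0.54519237 0.09384192 0.1910236 ]
```

Call:
{"name": "jog_arm", "arguments": {
  "commands": [
    {"dx":0.015,"dy":0.0,"dz":-0.003,"wx":0.0,"wy":0.0,"wz":0.0,"claw":0.03},
    {"dx":0.05,"dy":0.0,"dz":-0.011,"wx":0.0,"wy":0.0,"wz":0.0,"claw":0.03},
    {"dx":0.095,"dy":0.0,"dz":-0.02,"wx":0.0,"wy":0.0,"wz":0.0,"claw":0.03},
    {"dx":0.14,"dy":0.0,"dz":-0.03,"wx":0.0,"wy":0.0,"wz":0.0,"claw":0.03},
    {"dx":0.185,"dy":0.0,"dz":-0.04,"wx":0.0,"wy":0.0,"wz":0.0,"claw":0.03},
    {"dx":0.23,"dy":0.0,"dz":-0.05,"wx":0.0,"wy":0.0,"wz":0.0,"claw":0.03},
    {"dx":0.265,"dy":0.0,"dz":-0.057,"wx":0.0,"wy":0.0,"wz":0.0,"claw":0.03},
    {"dx":0.29,"dy":0.0,"dz":-0.062,"wx":0.0,"wy":0.0,"wz":0.0,"claw":0.03},
    {"dx":0.303,"dy":0.0,"dz":-0.065,"wx":0.0,"wy":0.0,"wz":0.0,"claw":0.03},
    {"dx":0.306,"dy":0.0,"dz":-0.0655,"wx":0.0,"wy":0.0,"wz":0.0,"claw":0.03}
  ]
}}

```text
time: 12.45
ee_pos: [0.478, -0.2137, 0.1887]
eef_rot: [-1.209, 1.212, -1.21]
contact_force: [0.6, 0.3, -6.6]
finger_gap: 0.439
```

Call:
{"name": "jog_arm", "arguments": {
  "commands": [
    {"dx":0.0,"dy":0.0,"dz":0.0,"wx":0.0,"wy":0.0,"wz":0.0,"claw":0.03},
    {"dx":0.0,"dy":0.0,"dz":0.0,"wx":0.0,"wy":0.0,"wz":0.0,"claw":0.03},
    {"dx":0.0,"dy":0.0,"dz":0.0,"wx":0.0,"wy":0.0,"wz":0.0,"claw":0.03}
  ]
}}

```text
time: 12.75
ee_pos: [0.4795, -0.2112, 0.1895]
eef_rot: [-1.21, 1.208, -1.208]
contact_force: [0.0, 0.4, -6.1]
finger_gap: 0.443
```

```bash
python3 - <<'E'
from h import *
delta([.4796,-.212,.071]);print(robot.state()['ee_pos'])
E
```

```text
t 12.75 d [8.000e-04 1.185e-01 1.000e-04] w [ 0.0002  0.0016 -0.0004] F [ 0.   0.4 -6.1] gap 0.443
[ 0.4795059  -0.21119567  0.18953065]
```

Call:
{"name": "jog_arm", "arguments": {
  "commands": [
    {"dx":0.0,"dy":0.015,"dz":0.0,"wx":0.0,"wy":0.0,"wz":0.0,"claw":0.03},
    {"dx":0.0,"dy":0.045,"dz":0.0,"wx":0.0,"wy":0.0,"wz":0.0,"claw":0.03},
    {"dx":0.0,"dy":0.075,"dz":0.0,"wx":0.0,"wy":0.0,"wz":0.0,"claw":0.03},
    {"dx":0.0,"dy":0.1,"dz":0.0,"wx":0.0,"wy":0.0,"wz":0.0,"claw":0.03},
    {"dx":0.0,"dy":0.113,"dz":0.0,"wx":0.0,"wy":0.0,"wz":0.0,"claw":0.03},
    {"dx":0.0,"dy":0.117,"dz":0.0,"wx":0.0,"wy":0.0,"wz":0.0,"claw":0.03},
    {"dx":0.0,"dy":0.119,"dz":0.0,"wx":0.0,"wy":0.0,"wz":0.0,"claw":0.03},
    {"dx":0.0,"dy":0.119,"dz":0.0,"wx":0.0,"wy":0.0,"wz":0.0,"claw":0.03},
    {"dx":0.0,"dy":0.119,"dz":0.0,"wx":0.0,"wy":0.0,"wz":0.0,"claw":0.03}
  ]
}}

```text
time: 13.65
ee_pos: [0.4797, -0.2125, 0.0716]
eef_rot: [-1.208, 1.208, -1.21]
contact_force: [0.5, 0.2, -6.4]
finger_gap: 0.443
```

Call:
{"name": "jog_arm", "arguments": {
  "commands": [
    {"dx":0.0,"dy":0.0005,"dz":0.0,"wx":0.0,"wy":0.0,"wz":0.0,"claw":0.03},
    {"dx":0.0,"dy":0.001,"dz":0.0,"wx":0.0,"wy":0.0,"wz":0.0,"claw":0.03},
    {"dx":0.0,"dy":0.0015,"dz":0.0,"wx":0.0,"wy":0.0,"wz":0.0,"claw":0.03},
    {"dx":0.0,"dy":0.002,"dz":0.0,"wx":0.0,"wy":0.0,"wz":0.0,"claw":0.03},
    {"dx":0.0,"dy":0.0025,"dz":0.0,"wx":0.0,"wy":0.0,"wz":0.0,"claw":0.03},
    {"dx":0.0,"dy":0.0025,"dz":0.0,"wx":0.0,"wy":0.0,"wz":0.0,"claw":0.03}
  ]
}}

```text
time: 14.25
ee_pos: [0.4791, -0.2124, 0.0681]
eef_rot: [-1.209, 1.209, -1.209]
contact_force: [0.0, 0.5, -5.5]
finger_gap: 0.44
```

Call:
{"name": "jog_arm", "arguments": {
  "commands": [
    {"dx":0.0,"dy":0.0005,"dz":0.0,"wx":0.0,"wy":0.0,"wz":0.0,"claw":0.03},
    {"dx":0.0,"dy":0.001,"dz":0.0,"wx":0.0,"wy":0.0,"wz":0.0,"claw":0.03},
    {"dx":0.0,"dy":0.0015,"dz":0.0,"wx":0.0,"wy":0.0,"wz":0.0,"claw":0.03},
    {"dx":0.0,"dy":0.0015,"dz":0.0,"wx":0.0,"wy":0.0,"wz":0.0,"claw":0.03}
  ]
}}

```text
time: 14.65
ee_pos: [0.4795, -0.2126, 0.0673]
eef_rot: [-1.209, 1.209, -1.21]
contact_force: [-1.9, 1.7, 7.8]
finger_gap: 0.443
```

Call:
{"name": "jog_arm", "arguments": {
  "commands": [
    {"dx":0.0,"dy":0.0,"dz":0.0,"wx":0.0,"wy":0.0,"wz":0.0,"claw":0.042},
    {"dx":0.0,"dy":0.0,"dz":0.0,"wx":0.0,"wy":0.0,"wz":0.0,"claw":0.05},
    {"dx":0.0,"dy":0.0,"dz":0.0,"wx":0.0,"wy":0.0,"wz":0.0,"claw":0.06},
    {"dx":0.0,"dy":0.0,"dz":0.0,"wx":0.0,"wy":0.0,"wz":0.0,"claw":0.065},
    {"dx":0.0,"dy":-0.02,"dz":0.0,"wx":0.0,"wy":0.0,"wz":0.0,"claw":0.065},
    {"dx":0.0,"dy":-0.06,"dz":0.0,"wx":0.0,"wy":0.0,"wz":0.0,"claw":0.065},
    {"dx":0.0,"dy":-0.1,"dz":0.0,"wx":0.0,"wy":0.0,"wz":0.0,"claw":0.065},
    {"dx":0.0,"dy":-0.12,"dz":0.0,"wx":0.0,"wy":0.0,"wz":0.0,"claw":0.065},
    {"dx":0.0,"dy":-0.12,"dz":0.0,"wx":0.0,"wy":0.0,"wz":0.0,"claw":0.07}
  ]
}}

```text
time: 15.55
ee_pos: [0.4805, -0.2128, 0.1893]
eef_rot: [-1.207, 1.206, -1.212]
contact_force: [0.7, 0.2, -0.2]
finger_gap: 0.816
```

```bash
python3 - <<'E'
from h import *
s=robot.state();p=imaging.read_camera('wrist');save(p['image'],'w5.png')
delta([.4602,.2138,.19]);print(s['ee_pos'],proj(p,[.4795,-.2126,.104],s))
E
```

```text
t 15.6 d [-0.4262 -0.0025 -0.0195] w [-0.0023  0.0003  0.0003] F [-1.   1.2 -0.9] gap 0.821
[ 0.48045333 -0.21282384  0.18933172] [[322.26810816 238.55208378]]
```

View pics/w5.png

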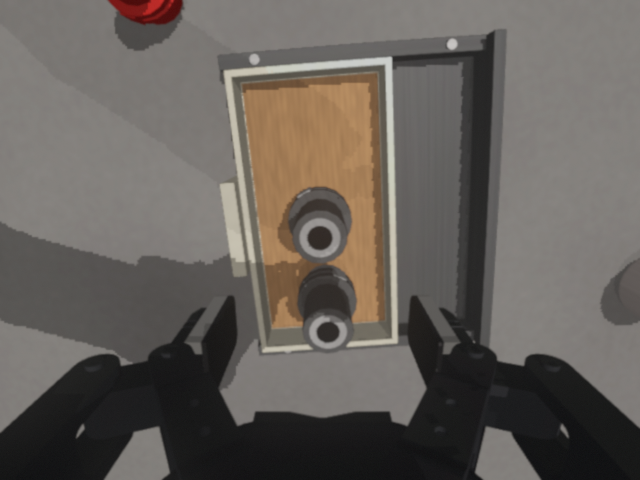

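Both holders stand, with rings at (320,238) and (328,331). Next is the third, C.

Call:
{"name": "jog_arm", "arguments": {
  "commands": [
    {"dx":-0.05,"dy":0.0,"dz":-0.002,"wx":0.0,"wy":0.0,"wz":0.0,"claw":0.07},
    {"dx":-0.1,"dy":0.0,"dz":-0.004,"wx":0.0,"wy":0.0,"wz":0.0,"claw":0.07},
    {"dx":-0.15,"dy":0.0,"dz":-0.007,"wx":0.0,"wy":0.0,"wz":0.0,"claw":0.07},
    {"dx":-0.2,"dy":0.0,"dz":-0.009,"wx":0.0,"wy":0.0,"wz":0.0,"claw":0.07},
    {"dx":-0.25,"dy":0.0,"dz":-0.011,"wx":0.0,"wy":0.0,"wz":0.0,"claw":0.07},
    {"dx":-0.3,"dy":0.0,"dz":-0.014,"wx":0.0,"wy":0.0,"wz":0.0,"claw":0.07},
    {"dx":-0.35,"dy":0.0,"dz":-0.016,"wx":0.0,"wy":0.0,"wz":0.0,"claw":0.07},
    {"dx":-0.4,"dy":0.0,"dz":-0.018,"wx":0.0,"wy":0.0,"wz":0.0,"claw":0.07},
    {"dx":-0.426,"dy":0.0,"dz":-0.0195,"wx":0.0,"wy":0.0,"wz":0.0,"claw":0.07},
    {"dx":-0.426,"dy":0.0,"dz":-0.0195,"wx":0.0,"wy":0.0,"wz":0.0,"claw":0.07}
  ]
}}

```text
time: 16.6
ee_pos: [0.4584, 0.2174, 0.1852]
eef_rot: [-1.213, 1.206, -1.205]
contact_force: [0.1, -1.1, -0.1]
finger_gap: 0.825
```

Call:
{"name": "jog_arm", "arguments": {
  "commands": [
    {"dx":0.0,"dy":0.0,"dz":0.0,"wx":0.0,"wy":0.0,"wz":0.0,"claw":0.07},
    {"dx":0.0,"dy":0.03,"dz":0.0,"wx":0.0,"wy":0.0,"wz":0.0,"claw":0.07},
    {"dx":0.0,"dy":0.06,"dz":0.0,"wx":0.0,"wy":0.0,"wz":0.0,"claw":0.07},
    {"dx":0.0,"dy":0.07,"dz":0.0,"wx":0.0,"wy":0.0,"wz":0.0,"claw":0.07},
    {"dx":0.0,"dy":0.07,"dz":0.0,"wx":0.0,"wy":0.0,"wz":0.0,"claw":0.07},
    {"dx":0.0,"dy":0.07,"dz":0.0,"wx":0.0,"wy":0.0,"wz":0.0,"claw":0.07}
  ]
}}

```text
time: 17.2
ee_pos: [0.4602, 0.2131, 0.1175]
eef_rot: [-1.208, 1.21, -1.21]
contact_force: [0.4, -0.2, 0.3]
finger_gap: 0.815
```

```bash
python3 - <<'E'
from h import *
delta([.4602,.2138,.06]);print(robot.state()['ee_pos'])
s=robot.state();p=imaging.read_camera('wrist');save(p['image'],'w6.png');print(proj(p,[.46,.2141,.098],s))
E
```

```text
t 17.2 d [-0.0007  0.0575 -0.0001] w [-0.0005 -0.0012 -0.0001] F [ 0.4 -0.2  0.3] gap 0.815
[0.46022757 0.2130886  0.11747462]
[[324.38309826 270.94989174]]
```

View pics/w6.png

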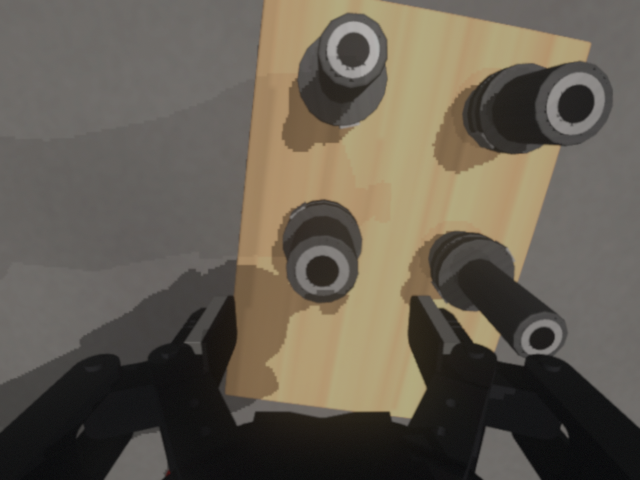

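C is aligned, with its ring at (322,271). The tall neighbours at (540,335) and (353,50) are clear of the fingers. Gripping.

Call:
{"name": "jog_arm", "arguments": {
  "commands": [
    {"dx":0.0,"dy":0.03,"dz":0.0,"wx":0.0,"wy":0.0,"wz":0.0,"claw":0.07},
    {"dx":0.0,"dy":0.05,"dz":0.0,"wx":0.0,"wy":0.0,"wz":0.0,"claw":0.07},
    {"dx":0.0,"dy":0.057,"dz":0.0,"wx":0.0,"wy":0.0,"wz":0.0,"claw":0.06},
    {"dx":0.0,"dy":0.057,"dz":0.0,"wx":0.0,"wy":0.0,"wz":0.0,"claw":0.05},
    {"dx":0.0,"dy":0.057,"dz":0.0,"wx":0.0,"wy":0.0,"wz":0.0,"claw":0.04},
    {"dx":0.0,"dy":0.057,"dz":0.0,"wx":0.0,"wy":0.0,"wz":0.0,"claw":0.03},
    {"dx":0.0,"dy":0.057,"dz":0.0,"wx":0.0,"wy":0.0,"wz":0.0,"claw":0.03},
    {"dx":0.0,"dy":0.057,"dz":0.0,"wx":0.0,"wy":0.0,"wz":0.0,"claw":0.03},
    {"dx":0.0,"dy":0.057,"dz":0.0,"wx":0.0,"wy":0.0,"wz":0.0,"claw":0.03}
  ]
}}

```text
time: 18.15
ee_pos: [0.4604, 0.2139, 0.0612]
eef_rot: [-1.207, 1.209, -1.209]
contact_force: [-3.0, -0.9, 9.6]
finger_gap: 0.442
```

Call:
{"name": "jog_arm", "arguments": {
  "commands": [
    {"dx":0.0,"dy":-0.01,"dz":0.0,"wx":0.0,"wy":0.0,"wz":0.0,"claw":0.03},
    {"dx":0.0,"dy":-0.03,"dz":0.0,"wx":0.0,"wy":0.0,"wz":0.0,"claw":0.03},
    {"dx":0.0,"dy":-0.06,"dz":0.0,"wx":0.0,"wy":0.0,"wz":0.0,"claw":0.03},
    {"dx":0.0,"dy":-0.09,"dz":0.0,"wx":0.0,"wy":0.0,"wz":0.0,"claw":0.03},
    {"dx":0.0,"dy":-0.12,"dz":0.0,"wx":0.0,"wy":0.0,"wz":0.0,"claw":0.03},
    {"dx":0.0,"dy":-0.13,"dz":0.0,"wx":0.0,"wy":0.0,"wz":0.0,"claw":0.03},
    {"dx":0.0,"dy":-0.13,"dz":0.0,"wx":0.0,"wy":0.0,"wz":0.0,"claw":0.03}
  ]
}}

```text
time: 18.85
ee_pos: [0.4601, 0.214, 0.191]
eef_rot: [-1.207, 1.208, -1.209]
contact_force: [0.1, -0.5, -6.8]
finger_gap: 0.44
```

```bash
python3 - <<'E'
from h import *
delta([.4740,-.1372,.19]);print(robot.state()['ee_pos'])
E
```

```text
t 18.85 d [0.3512 0.0004 0.0139] w [-0.0019  0.0002 -0.0017] F [ 0.1 -0.5 -6.8] gap 0.44
[0.46005236 0.21404363 0.19097987]
```

Call:
{"name": "jog_arm", "arguments": {
  "commands": [
    {"dx":0.015,"dy":0.0,"dz":0.001,"wx":0.0,"wy":0.0,"wz":0.0,"claw":0.03},
    {"dx":0.05,"dy":0.0,"dz":0.002,"wx":0.0,"wy":0.0,"wz":0.0,"claw":0.03},
    {"dx":0.1,"dy":0.0,"dz":0.004,"wx":0.0,"wy":0.0,"wz":0.0,"claw":0.03},
    {"dx":0.15,"dy":0.0,"dz":0.006,"wx":0.0,"wy":0.0,"wz":0.0,"claw":0.03},
    {"dx":0.2,"dy":0.0,"dz":0.008,"wx":0.0,"wy":0.0,"wz":0.0,"claw":0.03},
    {"dx":0.25,"dy":0.0,"dz":0.01,"wx":0.0,"wy":0.0,"wz":0.0,"claw":0.03},
    {"dx":0.3,"dy":0.0,"dz":0.012,"wx":0.0,"wy":0.0,"wz":0.0,"claw":0.03},
    {"dx":0.33,"dy":0.0,"dz":0.013,"wx":0.0,"wy":0.0,"wz":0.0,"claw":0.03},
    {"dx":0.346,"dy":0.0,"dz":0.014,"wx":0.0,"wy":0.0,"wz":0.0,"claw":0.03},
    {"dx":0.351,"dy":0.0,"dz":0.014,"wx":0.0,"wy":0.0,"wz":0.0,"claw":0.03}
  ]
}}

```text
time: 19.85
ee_pos: [0.4724, -0.1398, 0.1884]
eef_rot: [-1.21, 1.213, -1.211]
contact_force: [0.1, 1.0, -7.0]
finger_gap: 0.44
```

Call:
{"name": "jog_arm", "arguments": {
  "commands": [
    {"dx":0.0,"dy":0.0,"dz":0.0,"wx":0.0,"wy":0.0,"wz":0.0,"claw":0.03},
    {"dx":0.0,"dy":0.0,"dz":0.0,"wx":0.0,"wy":0.0,"wz":0.0,"claw":0.03},
    {"dx":0.0,"dy":0.0,"dz":0.0,"wx":0.0,"wy":0.0,"wz":0.0,"claw":0.03}
  ]
}}

```text
time: 20.15
ee_pos: [0.4736, -0.1363, 0.1894]
eef_rot: [-1.21, 1.209, -1.208]
contact_force: [1.1, -0.6, -5.7]
finger_gap: 0.442
```

```bash
python3 - <<'E'
from h import *
delta([.4740,-.1372,.071]);print(robot.state()['ee_pos'])
E
```

```text
t 20.15 d [0.0009 0.1184 0.0004] w [ 0.0005  0.0015 -0.0003] F [ 1.1 -0.6 -5.7] gap 0.442
[ 0.47362208 -0.13632711  0.18941041]
```

Call:
{"name": "jog_arm", "arguments": {
  "commands": [
    {"dx":0.0,"dy":0.015,"dz":0.0,"wx":0.0,"wy":0.0,"wz":0.0,"claw":0.03},
    {"dx":0.0,"dy":0.045,"dz":0.0,"wx":0.0,"wy":0.0,"wz":0.0,"claw":0.03},
    {"dx":0.0,"dy":0.075,"dz":0.0,"wx":0.0,"wy":0.0,"wz":0.0,"claw":0.03},
    {"dx":0.0,"dy":0.1,"dz":0.0,"wx":0.0,"wy":0.0,"wz":0.0,"claw":0.03},
    {"dx":0.0,"dy":0.113,"dz":0.0,"wx":0.0,"wy":0.0,"wz":0.0,"claw":0.03},
    {"dx":0.0,"dy":0.117,"dz":0.0,"wx":0.0,"wy":0.0,"wz":0.0,"claw":0.03},
    {"dx":0.0,"dy":0.119,"dz":0.0,"wx":0.0,"wy":0.0,"wz":0.0,"claw":0.03},
    {"dx":0.0,"dy":0.119,"dz":0.0,"wx":0.0,"wy":0.0,"wz":0.0,"claw":0.03},
    {"dx":0.0,"dy":0.119,"dz":0.0,"wx":0.0,"wy":0.0,"wz":0.0,"claw":0.03}
  ]
}}

```text
time: 21.05
ee_pos: [0.4742, -0.1374, 0.0716]
eef_rot: [-1.208, 1.208, -1.21]
contact_force: [0.1, 0.2, -5.3]
finger_gap: 0.443
```

Call:
{"name": "jog_arm", "arguments": {
  "commands": [
    {"dx":0.0,"dy":0.0005,"dz":0.0,"wx":0.0,"wy":0.0,"wz":0.0,"claw":0.03},
    {"dx":0.0,"dy":0.001,"dz":0.0,"wx":0.0,"wy":0.0,"wz":0.0,"claw":0.03},
    {"dx":0.0,"dy":0.0015,"dz":0.0,"wx":0.0,"wy":0.0,"wz":0.0,"claw":0.03},
    {"dx":0.0,"dy":0.002,"dz":0.0,"wx":0.0,"wy":0.0,"wz":0.0,"claw":0.03},
    {"dx":0.0,"dy":0.0025,"dz":0.0,"wx":0.0,"wy":0.0,"wz":0.0,"claw":0.03},
    {"dx":0.0,"dy":0.0025,"dz":0.0,"wx":0.0,"wy":0.0,"wz":0.0,"claw":0.03}
  ]
}}

```text
time: 21.65
ee_pos: [0.4736, -0.1374, 0.0681]
eef_rot: [-1.209, 1.209, -1.209]
contact_force: [0.2, -0.5, -5.3]
finger_gap: 0.436
```

Call:
{"name": "jog_arm", "arguments": {
  "commands": [
    {"dx":0.0,"dy":0.0005,"dz":0.0,"wx":0.0,"wy":0.0,"wz":0.0,"claw":0.03},
    {"dx":0.0,"dy":0.001,"dz":0.0,"wx":0.0,"wy":0.0,"wz":0.0,"claw":0.03},
    {"dx":0.0,"dy":0.001,"dz":0.0,"wx":0.0,"wy":0.0,"wz":0.0,"claw":0.03}
  ]
}}

```text
time: 21.95
ee_pos: [0.4737, -0.1374, 0.0673]
eef_rot: [-1.209, 1.209, -1.209]
contact_force: [-0.8, -0.2, -3.5]
finger_gap: 0.443
```

Just touching now (-5.3 to -3.5 N). I'll go down half a millimetre more and release.

Call:
{"name": "jog_arm", "arguments": {
  "commands": [
    {"dx":0.0,"dy":0.0004,"dz":0.0,"wx":0.0,"wy":0.0,"wz":0.0,"claw":0.03},
    {"dx":0.0,"dy":0.0004,"dz":0.0,"wx":0.0,"wy":0.0,"wz":0.0,"claw":0.042},
    {"dx":0.0,"dy":0.0004,"dz":0.0,"wx":0.0,"wy":0.0,"wz":0.0,"claw":0.05},
    {"dx":0.0,"dy":0.0004,"dz":0.0,"wx":0.0,"wy":0.0,"wz":0.0,"claw":0.06},
    {"dx":0.0,"dy":0.0004,"dz":0.0,"wx":0.0,"wy":0.0,"wz":0.0,"claw":0.065},
    {"dx":0.0,"dy":-0.02,"dz":0.0,"wx":0.0,"wy":0.0,"wz":0.0,"claw":0.065},
    {"dx":0.0,"dy":-0.06,"dz":0.0,"wx":0.0,"wy":0.0,"wz":0.0,"claw":0.065},
    {"dx":0.0,"dy":-0.1,"dz":0.0,"wx":0.0,"wy":0.0,"wz":0.0,"claw":0.065},
    {"dx":0.0,"dy":-0.12,"dz":0.0,"wx":0.0,"wy":0.0,"wz":0.0,"claw":0.065},
    {"dx":0.0,"dy":-0.12,"dz":0.0,"wx":0.0,"wy":0.0,"wz":0.0,"claw":0.0}
  ]
}}

```text
time: 22.95
ee_pos: [0.475, -0.1376, 0.1897]
eef_rot: [-1.206, 1.206, -1.211]
contact_force: [0.4, 0.1, -1.0]
finger_gap: 0.61
```

```bash
python3 - <<'E'
from h import *
s=robot.state();p=imaging.read_camera('wrist');save(p['image'],'w7.png')
c=np.array([.4796,-.212]);x=np.array([.997,.0745])
P=c-.077*x; print(P)
for k in (-.04,0): 
    print(k,P+k*x); delta([*(P+k*x),.19])
print(s['ee_pos'],proj(p,[*P,.063],s))
E
```

```text
[ 0.402831  -0.2177365]
-0.04 [ 0.362951  -0.2207165]
t 23.0 d [ 0.0834 -0.0021 -0.1114] w [-0.0024  0.0004 -0.0001] F [ 0.6 -0.6 -1.2] gap 0.52
0 [ 0.402831  -0.2177365]
t 23.0 d [ 0.0804 -0.002  -0.0715] w [-0.0024  0.0004 -0.0001] F [ 0.6 -0.6 -1.2] gap 0.52
[ 0.47499475 -0.13757403  0.18972265] [[241.21586309 313.57901965]]
```

View pics/w7.png

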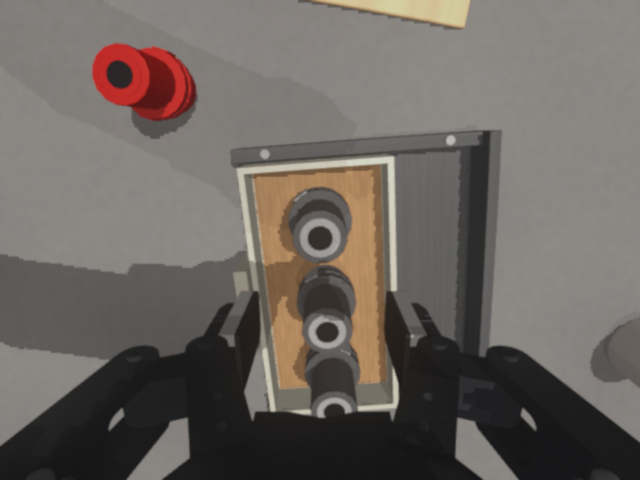

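All three stand upright, with rings at (320,238), (328,331) and (334,408). To push, I'll shut the fingers and turn the jaws along the tray's length, so the narrow side faces the tab. Then I'll go down in front of it.

```bash
python3 - <<'E'
from h import *
x=np.array([.997,.0745,0]);P=np.array([.4028,-.2177,0])
Rt=np.c_[x,[0,0,-1],[-.0745,.997,0]]
delta(P-.03*x+[0,0,.19],Rt);print(robot.state()['joint_positions'])
E
```

```text
t 23.0 d [ 0.0826 -0.0021 -0.1014] w [-0.0019 -1.645   0.0019] F [ 0.6 -0.6 -1.2] gap 0.52
[-0.22318052  0.37344216  0.49726124  1.97945281 -0.23631924  0.84220187
  0.40368672]
```

Call:
{"name": "jog_arm", "arguments": {
  "commands": [
    {"dx":0.008,"dy":0.0,"dz":-0.01,"wx":0.0,"wy":-0.15,"wz":0.0,"claw":0.0},
    {"dx":0.016,"dy":0.0,"dz":-0.02,"wx":0.0,"wy":-0.3,"wz":0.0,"claw":0.0},
    {"dx":0.025,"dy":0.0,"dz":-0.03,"wx":0.0,"wy":-0.45,"wz":0.0,"claw":0.0},
    {"dx":0.033,"dy":0.0,"dz":-0.04,"wx":0.0,"wy":-0.6,"wz":0.0,"claw":0.0},
    {"dx":0.041,"dy":0.0,"dz":-0.05,"wx":0.0,"wy":-0.75,"wz":0.0,"claw":0.0},
    {"dx":0.05,"dy":0.0,"dz":-0.06,"wx":0.0,"wy":-0.9,"wz":0.0,"claw":0.0},
    {"dx":0.058,"dy":0.0,"dz":-0.07,"wx":0.0,"wy":-1.05,"wz":0.0,"claw":0.0},
    {"dx":0.066,"dy":0.0,"dz":-0.08,"wx":0.0,"wy":-1.2,"wz":0.0,"claw":0.0},
    {"dx":0.074,"dy":0.0,"dz":-0.09,"wx":0.0,"wy":-1.35,"wz":0.0,"claw":0.0},
    {"dx":0.083,"dy":0.0,"dz":-0.101,"wx":0.0,"wy":-1.5,"wz":0.0,"claw":0.0}
  ]
}}

```text
time: 24.0
ee_pos: [0.3718, -0.2203, 0.1861]
eef_rot: [-1.569, 0.052, -0.049]
contact_force: [0.3, 0.5, -0.2]
finger_gap: -0.002
```

Call:
{"name": "jog_arm", "arguments": {
  "commands": [
    {"dx":0.0,"dy":0.0,"dz":0.0,"wx":0.0,"wy":-0.145,"wz":0.0,"claw":0.0},
    {"dx":0.0,"dy":0.0,"dz":0.0,"wx":0.0,"wy":-0.145,"wz":0.0,"claw":0.0},
    {"dx":0.0,"dy":0.0,"dz":0.0,"wx":0.0,"wy":-0.145,"wz":0.0,"claw":0.0}
  ]
}}

```text
time: 24.3
ee_pos: [0.3725, -0.2202, 0.1866]
eef_rot: [-1.57, -0.054, 0.055]
contact_force: [-0.1, 0.2, 0.7]
finger_gap: -0.002
```

```bash
cat > t.py <<'E'
from h import *
x=np.array([.997,.0745,0]);P=np.array([.4028,-.2177,0])
Rt=np.c_[x,[0,0,-1],[-.0745,.997,0]]
E
python3 - <<'E'
from t import *
delta(P-.03*x+[0,0,.04],Rt);print(robot.state()['joint_positions'],robot.state()['ee_pos'])
s=robot.state();p=imaging.read_camera('wrist');save(p['image'],'w8.png')
E
```

```text
t 24.3 d [0.0006 0.1466 0.0002] w [-0.0006 -0.005  -0.0008] F [-0.1  0.2  0.7] gap -0.002
[ 0.24903425  0.24823382  0.17576747  2.10869225 -0.06070261  0.79030321
  2.10265419] [ 0.37245367 -0.22022144  0.18659638]
```

View pics/w8.png

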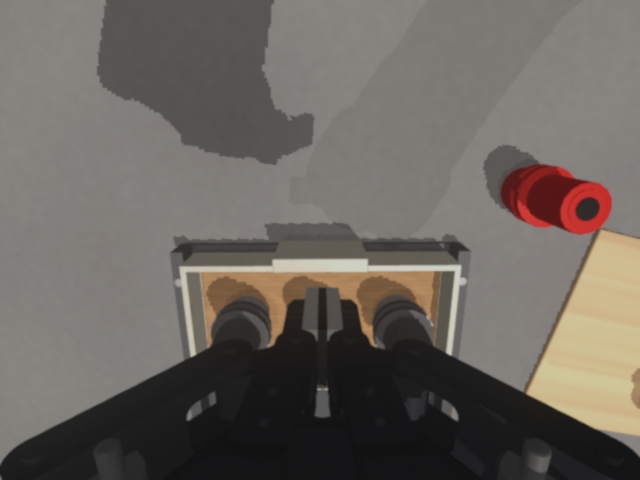

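The fingers are shut and sit short of the tab, whose top edge shows at (320,265). The holders are still standing behind it. Descending in front of the tab.

Call:
{"name": "jog_arm", "arguments": {
  "commands": [
    {"dx":0.0,"dy":0.03,"dz":0.0,"wx":0.0,"wy":0.0,"wz":0.0,"claw":0.0},
    {"dx":0.0,"dy":0.06,"dz":0.0,"wx":0.0,"wy":0.0,"wz":0.0,"claw":0.0},
    {"dx":0.0,"dy":0.09,"dz":0.0,"wx":0.0,"wy":0.0,"wz":0.0,"claw":0.0},
    {"dx":0.0,"dy":0.115,"dz":0.0,"wx":0.0,"wy":0.0,"wz":0.0,"claw":0.0},
    {"dx":0.0,"dy":0.135,"dz":0.0,"wx":0.0,"wy":0.0,"wz":0.0,"claw":0.0},
    {"dx":0.0,"dy":0.146,"dz":0.0,"wx":0.0,"wy":0.0,"wz":0.0,"claw":0.0},
    {"dx":0.0,"dy":0.146,"dz":0.0,"wx":0.0,"wy":0.0,"wz":0.0,"claw":0.0},
    {"dx":0.0,"dy":0.146,"dz":0.0,"wx":0.0,"wy":0.0,"wz":0.0,"claw":0.0}
  ]
}}

```text
time: 25.15
ee_pos: [0.3729, -0.2204, 0.0416]
eef_rot: [-1.57, -0.058, 0.057]
contact_force: [-0.5, -0.1, 0.6]
finger_gap: -0.0
```

```bash
python3 - <<'E'
from t import *
delta(P-.011*x+[0,0,.04],Rt);print(robot.state()['ee_pos'])
p=imaging.read_camera('scene');q=imaging.read_camera('top')
save(np.hstack([cv2.resize(p['image'][100:340,60:340],(460,394)),cv2.resize(q['image'][150:310,340:490],(340,394))]),'m2.png')
E
```

```text
t 25.15 d [0.019  0.0016 0.0005] w [ 0.0002 -0.0013  0.0001] F [-0.5 -0.1  0.6] gap -0.0
[ 0.37287779 -0.22043973  0.04162844]
```

View pics/m2.png

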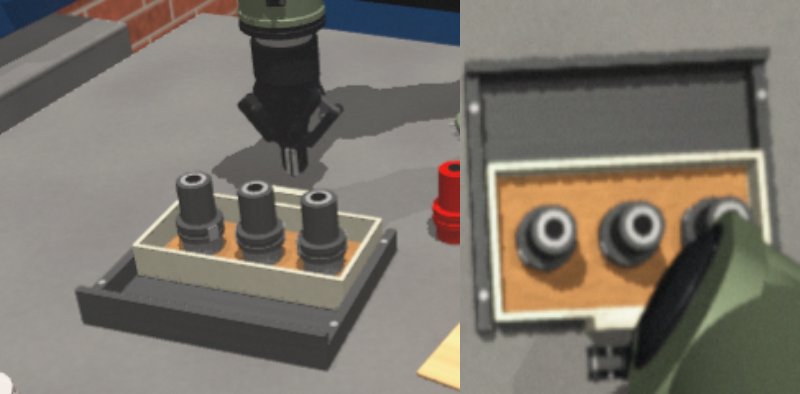

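Call:
{"name": "jog_arm", "arguments": {
  "commands": [
    {"dx":0.005,"dy":0.0,"dz":0.0,"wx":0.0,"wy":0.0,"wz":0.0,"claw":0.0},
    {"dx":0.01,"dy":0.0,"dz":0.0,"wx":0.0,"wy":0.0,"wz":0.0,"claw":0.0},
    {"dx":0.013,"dy":0.0,"dz":0.0,"wx":0.0,"wy":0.0,"wz":0.0,"claw":0.0},
    {"dx":0.015,"dy":0.0,"dz":0.0,"wx":0.0,"wy":0.0,"wz":0.0,"claw":0.0},
    {"dx":0.017,"dy":0.0,"dz":0.0,"wx":0.0,"wy":0.0,"wz":0.0,"claw":0.0},
    {"dx":0.019,"dy":0.0,"dz":0.0,"wx":0.0,"wy":0.0,"wz":0.0,"claw":0.0},
    {"dx":0.021,"dy":0.0,"dz":0.0,"wx":0.0,"wy":0.0,"wz":0.0,"claw":0.0},
    {"dx":0.023,"dy":0.0,"dz":0.0,"wx":0.0,"wy":0.0,"wz":0.0,"claw":0.0},
    {"dx":0.025,"dy":0.0,"dz":0.0,"wx":0.0,"wy":0.0,"wz":0.0,"claw":0.0}
  ]
}}

```text
time: 26.15
ee_pos: [0.3977, -0.2185, 0.0412]
eef_rot: [-1.57, -0.058, 0.058]
contact_force: [-0.4, -0.4, -0.0]
finger_gap: 0.001
```

Call:
{"name": "jog_arm", "arguments": {
  "commands": [
    {"dx":0.002,"dy":0.0,"dz":0.0,"wx":0.0,"wy":0.0,"wz":0.0,"claw":0.0},
    {"dx":0.004,"dy":0.0,"dz":0.0,"wx":0.0,"wy":0.0,"wz":0.0,"claw":0.0},
    {"dx":0.0065,"dy":0.0,"dz":0.0,"wx":0.0,"wy":0.0,"wz":0.0,"claw":0.0},
    {"dx":0.009,"dy":0.0,"dz":0.0,"wx":0.0,"wy":0.0,"wz":0.0,"claw":0.0},
    {"dx":0.0115,"dy":0.0,"dz":0.0,"wx":0.0,"wy":0.0,"wz":0.0,"claw":0.0},
    {"dx":0.014,"dy":0.0,"dz":0.0,"wx":0.0,"wy":0.0,"wz":0.0,"claw":0.0},
    {"dx":0.0165,"dy":0.0,"dz":0.0,"wx":0.0,"wy":0.0,"wz":0.0,"claw":0.0},
    {"dx":0.019,"dy":0.0,"dz":0.0,"wx":0.0,"wy":0.0,"wz":0.0,"claw":0.0},
    {"dx":0.0215,"dy":0.0,"dz":0.0,"wx":0.0,"wy":0.0,"wz":0.0,"claw":0.0},
    {"dx":0.024,"dy":0.0,"dz":0.0,"wx":0.0,"wy":0.0,"wz":0.0,"claw":0.0}
  ]
}}

```text
time: 27.15
ee_pos: [0.4217, -0.2167, 0.0412]
eef_rot: [-1.57, -0.058, 0.058]
contact_force: [0.4, 0.4, -0.3]
finger_gap: 0.003
```

```bash
python3 - <<'E'
from t import *
delta(P-.011*x+[0,0,.04],Rt);print(robot.state()['ee_pos'])
p=imaging.read_camera('scene');q=imaging.read_camera('top')
save(np.hstack([cv2.resize(p['image'][100:340,60:340],(460,394)),cv2.resize(q['image'][150:310,340:490],(340,394))]),'m3.png')
E
```

```text
t 27.15 d [-0.0299  0.0012  0.0004] w [ 0.     -0.0004 -0.    ] F [ 0.4  0.4 -0.3] gap 0.003
[ 0.42172539 -0.21673959  0.04119812]
```

View pics/m3.png

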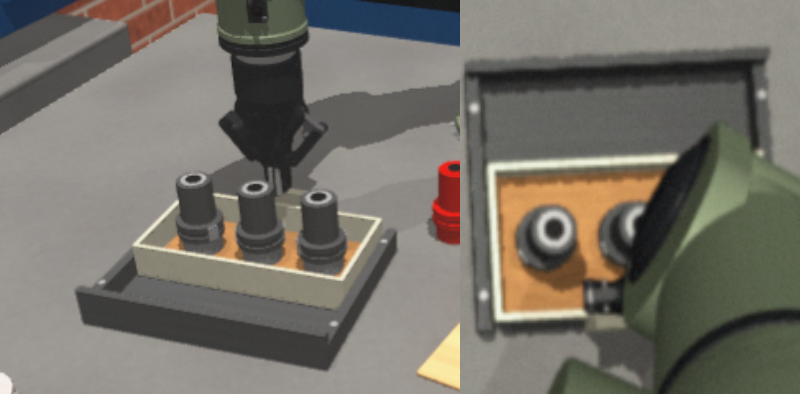

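The tray has not moved although the TCP reads past the tab, with no contact force. I'm checking before I go on.

```bash
python3 - <<'E'
from t import *
np.set_printoptions(precision=4,suppress=True)
s=robot.state();t=s['ee_pos']
p=imaging.read_camera('scene');im=p['image'].copy()
a=cv2.resize(im[150:260,180:290],None,fx=5,fy=5,interpolation=cv2.INTER_CUBIC)
def m(X,c):
    u=proj(p,X)[0];print(X,u);cv2.drawMarker(a,(int((u[0]-180)*5+2),int((u[1]-150)*5+2)),c,0,16,1)
m(t,(0,255,0)); m(P+[0,0,.063],(255,0,0)); m(P+[0,0,.063]+.04*np.array([-.0745,.997,0]),(255,0,0));m(P+[0,0,.063]-.04*np.array([-.0745,.997,0]),(255,0,0))
save(a,'z1.png')
w=imaging.read_camera('wrist');save(w['image'],'w9.png');print(proj(w,P+[0,0,.063],s),proj(w,t,s))
for r in pinpoint(p,'tray_tab')+pinpoint(p,'tray_floor'): print(r['score'],toW(p,r['centre']))
E
```

```text
[ 0.4219 -0.2167  0.0412] [230.7526 228.5862]
[ 0.4028 -0.2177  0.063 ] [233.898  214.1863]
[ 0.3998 -0.1778  0.063 ] [252.9764 216.9215]
[ 0.4058 -0.2576  0.063 ] [215.1501 211.4993]
[[319.5233 265.8131]] [[319.0157 287.0127]]
0.73 [ 0.3971 -0.2185  0.0587]
0.56 [ 0.4739 -0.2145  0.0134]
0.35 [ 0.5094  0.2005 -0.0026]
```

View pics/z1.png

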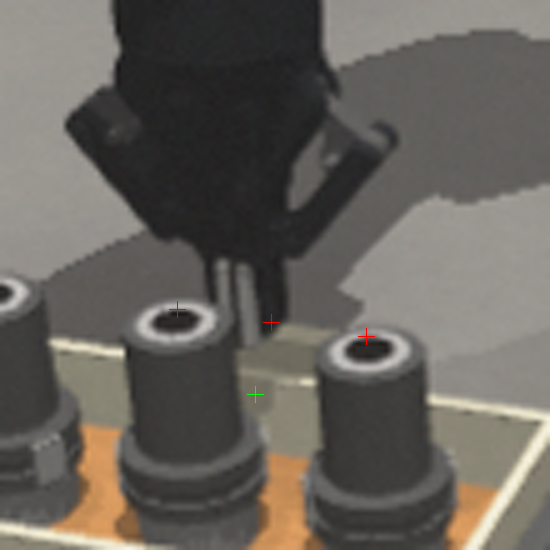

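View pics/w9.png

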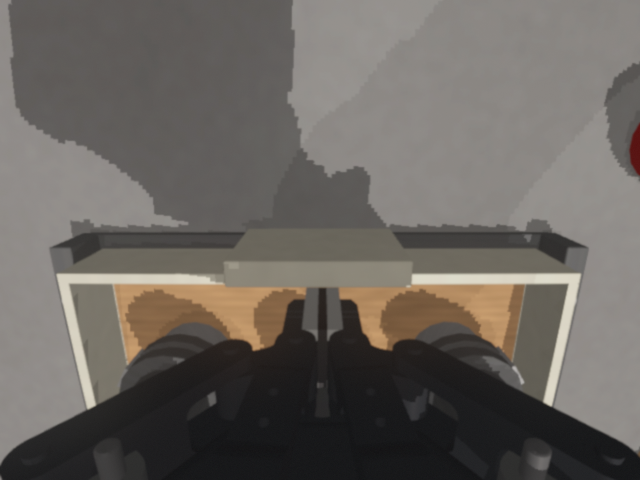

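```bash
python3 - <<'E'
from t import *
p=np.load('scene.npy',allow_pickle=True).item()
for z in (.03,.04,.05,.06,.07,.08): print(z,proj(p,[.3729,-.2204,z])[0],proj(p,[.4219,-.2167,z])[0])
q=imaging.read_camera('top');
for z in (.04,.06,.08): print(z,proj(q,[.4219,-.2167,z])[0])
s=imaging.read_camera('scene');print(robot.state()['time'],robot.state()['contact_force'])
save(cv2.resize(s['image'][180:240,200:280],None,fx=10,fy=10,interpolation=cv2.INTER_NEAREST),'z2.png')
E
```

```text
0.03 [240.98821021 221.23395368] [231.25752938 233.48575442]
0.04 [240.59411472 216.95366474] [230.80333216 229.11414273]
0.05 [240.19664095 212.63438562] [230.34509483 224.70121788]
0.06 [239.79574885 208.27561737] [229.88276753 220.24643019]
0.07 [239.39139779 203.87685322] [229.41629967 215.74922101]
0.08 [238.98354659 199.43757845] [228.94563992 211.20902252]
0.04 [416.45634139 273.60618483]
0.06 [418.43583441 272.9105879 ]
0.08 [420.4953056  272.18690261]
27.55 [ 0.36039108  0.09687953 -0.78189605]
```

View pics/z2.png

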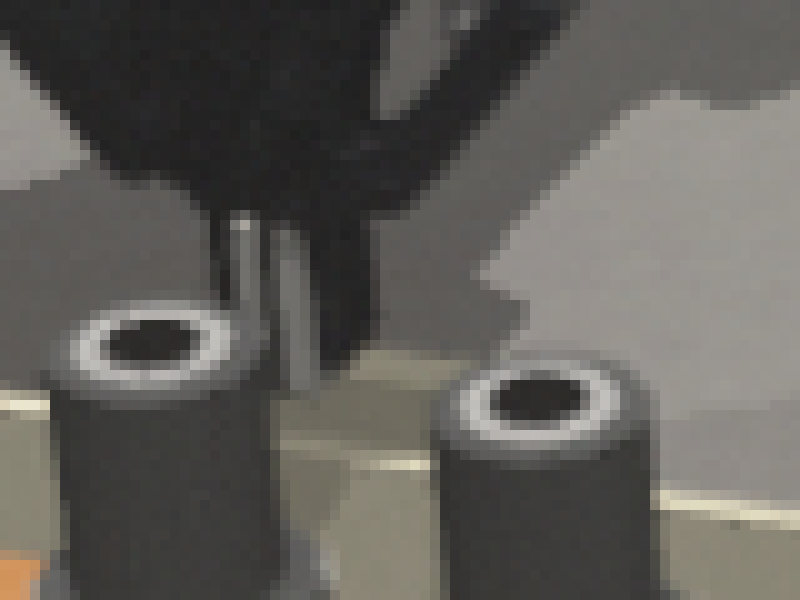

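The scene view shows the shut fingertips at about row 219. That is about z 0.06, some 20 mm above the reported TCP, so they slid just over the tab. The tray and holders are untouched. I'll lift, back off, and come down lower in front of the tab.

Call:
{"name": "jog_arm", "arguments": {
  "commands": [
    {"dx":0.0,"dy":-0.015,"dz":0.0,"wx":0.0,"wy":0.0,"wz":0.0,"claw":0.0},
    {"dx":-0.015,"dy":-0.015,"dz":0.0,"wx":0.0,"wy":0.0,"wz":0.0,"claw":0.0},
    {"dx":-0.035,"dy":-0.015,"dz":0.0,"wx":0.0,"wy":0.0,"wz":0.0,"claw":0.0},
    {"dx":-0.05,"dy":-0.015,"dz":0.0,"wx":0.0,"wy":0.0,"wz":0.0,"claw":0.0},
    {"dx":-0.053,"dy":-0.005,"dz":0.0,"wx":0.0,"wy":0.0,"wz":0.0,"claw":0.0},
    {"dx":-0.053,"dy":0.01,"dz":0.0,"wx":0.0,"wy":0.0,"wz":0.0,"claw":0.0},
    {"dx":-0.053,"dy":0.02,"dz":0.0,"wx":0.0,"wy":0.0,"wz":0.0,"claw":0.0},
    {"dx":-0.053,"dy":0.023,"dz":0.0,"wx":0.0,"wy":0.0,"wz":0.0,"claw":0.0},
    {"dx":-0.053,"dy":0.023,"dz":0.0,"wx":0.0,"wy":0.0,"wz":0.0,"claw":0.0}
  ]
}}

```text
time: 28.45
ee_pos: [0.3686, -0.2205, 0.0177]
eef_rot: [-1.57, -0.058, 0.059]
contact_force: [0.3, -0.4, -0.6]
finger_gap: -0.0
```

```bash
python3 - <<'E'
from t import *
st=robot.state();print(st['ee_pos'],st['contact_force'])
s=imaging.read_camera('scene');print(proj(s,st['ee_pos']))
save(cv2.resize(s['image'][160:260,180:300],None,fx=6,fy=6,interpolation=cv2.INTER_CUBIC),'z3.png')
w=imaging.read_camera('wrist');save(w['image'],'w10.png')
E
```

```text
[ 0.36859792 -0.22053854  0.0176601 ] [ 0.34669409 -0.35400445 -0.64957461]
[[242.3691043 225.4324877]]
```

View pics/z3.png

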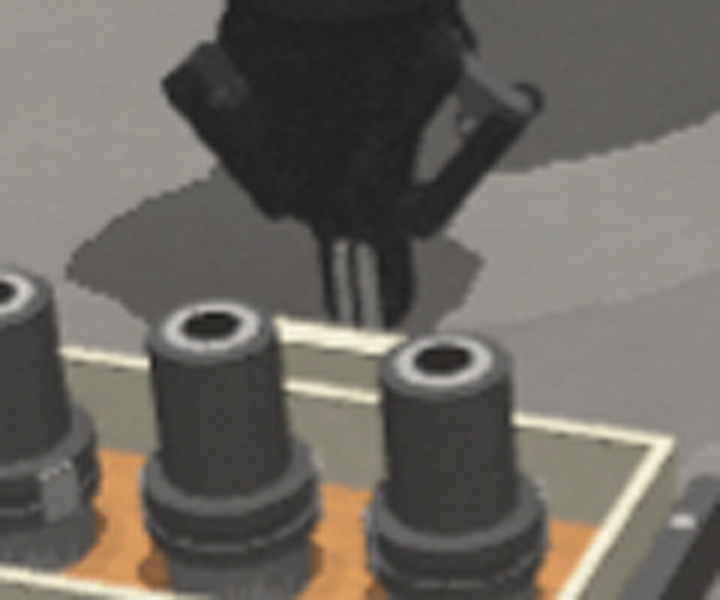

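View pics/w10.png

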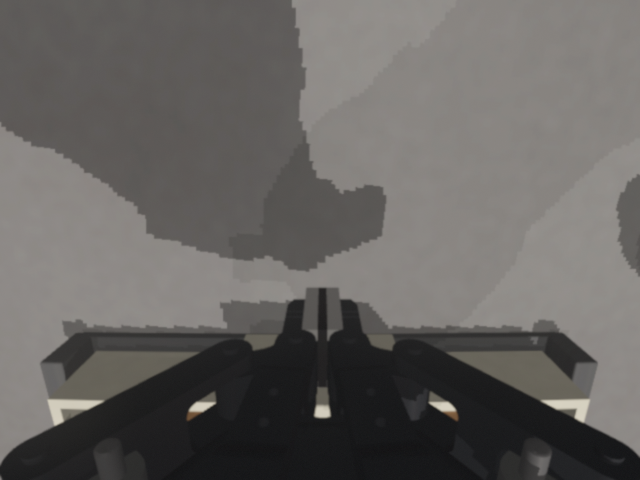

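The tips now disappear behind the tab in the scene view (row ~214) and cover it in the wrist view, so they are below its top edge. Pushing slowly.

Call:
{"name": "jog_arm", "arguments": {
  "commands": [
    {"dx":0.006,"dy":0.0,"dz":0.0,"wx":0.0,"wy":0.0,"wz":0.0,"claw":0.0},
    {"dx":0.012,"dy":0.0,"dz":0.0,"wx":0.0,"wy":0.0,"wz":0.0,"claw":0.0},
    {"dx":0.016,"dy":0.0,"dz":0.0,"wx":0.0,"wy":0.0,"wz":0.0,"claw":0.0},
    {"dx":0.018,"dy":0.0,"dz":0.0,"wx":0.0,"wy":0.0,"wz":0.0,"claw":0.0},
    {"dx":0.02,"dy":0.0,"dz":0.0,"wx":0.0,"wy":0.0,"wz":0.0,"claw":0.0},
    {"dx":0.022,"dy":0.0,"dz":0.0,"wx":0.0,"wy":0.0,"wz":0.0,"claw":0.0},
    {"dx":0.024,"dy":0.0,"dz":0.0,"wx":0.0,"wy":0.0,"wz":0.0,"claw":0.0},
    {"dx":0.026,"dy":0.0,"dz":0.0,"wx":0.0,"wy":0.0,"wz":0.0,"claw":0.0},
    {"dx":0.028,"dy":0.0,"dz":0.0,"wx":0.0,"wy":0.0,"wz":0.0,"claw":0.0},
    {"dx":0.03,"dy":0.0,"dz":0.0,"wx":0.0,"wy":0.0,"wz":0.0,"claw":0.0}
  ]
}}

```text
time: 29.55
ee_pos: [0.3985, -0.2184, 0.0182]
eef_rot: [-1.57, -0.058, 0.058]
contact_force: [-2.4, -0.2, 1.8]
finger_gap: -0.001
```

```bash
python3 - <<'E'
from t import *
st=robot.state();print(st['ee_pos'],st['contact_force'])
s=imaging.read_camera('scene')
save(cv2.resize(s['image'][160:260,180:300],None,fx=6,fy=6,interpolation=cv2.INTER_CUBIC),'z4.png')
E
```

```text
[ 0.39852819 -0.21840529  0.01815763] [-2.4435981  -0.19619367  1.76173872]
```

View pics/z4.png

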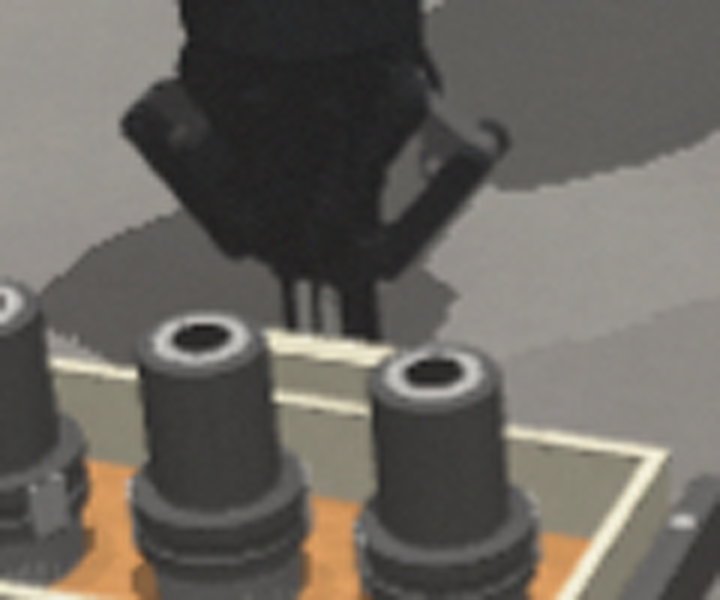

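Contact is at about 2.4 N, the tray is moving, and the holders are steady. Continuing.

Call:
{"name": "jog_arm", "arguments": {
  "commands": [
    {"dx":0.002,"dy":0.0,"dz":0.0,"wx":0.0,"wy":0.0,"wz":0.0,"claw":0.0},
    {"dx":0.004,"dy":0.0,"dz":0.0,"wx":0.0,"wy":0.0,"wz":0.0,"claw":0.0},
    {"dx":0.006,"dy":0.0,"dz":0.0,"wx":0.0,"wy":0.0,"wz":0.0,"claw":0.0},
    {"dx":0.008,"dy":0.0,"dz":0.0,"wx":0.0,"wy":0.0,"wz":0.0,"claw":0.0},
    {"dx":0.01,"dy":0.0,"dz":0.0,"wx":0.0,"wy":0.0,"wz":0.0,"claw":0.0},
    {"dx":0.012,"dy":0.0,"dz":0.0,"wx":0.0,"wy":0.0,"wz":0.0,"claw":0.0},
    {"dx":0.014,"dy":0.0,"dz":0.0,"wx":0.0,"wy":0.0,"wz":0.0,"claw":0.0},
    {"dx":0.016,"dy":0.0,"dz":0.0,"wx":0.0,"wy":0.0,"wz":0.0,"claw":0.0},
    {"dx":0.018,"dy":0.0,"dz":0.0,"wx":0.0,"wy":0.0,"wz":0.0,"claw":0.0},
    {"dx":0.02,"dy":0.0,"dz":0.0,"wx":0.0,"wy":0.0,"wz":0.0,"claw":0.0}
  ]
}}

```text
time: 30.6
ee_pos: [0.4187, -0.2169, 0.0182]
eef_rot: [-1.57, -0.058, 0.058]
contact_force: [-3.0, 0.1, -1.0]
finger_gap: 0.001
```

Call:
{"name": "jog_arm", "arguments": {
  "commands": [
    {"dx":0.002,"dy":0.0,"dz":0.0,"wx":0.0,"wy":0.0,"wz":0.0,"claw":0.0},
    {"dx":0.004,"dy":0.0,"dz":0.0,"wx":0.0,"wy":0.0,"wz":0.0,"claw":0.0},
    {"dx":0.006,"dy":0.0,"dz":0.0,"wx":0.0,"wy":0.0,"wz":0.0,"claw":0.0},
    {"dx":0.008,"dy":0.0,"dz":0.0,"wx":0.0,"wy":0.0,"wz":0.0,"claw":0.0},
    {"dx":0.01,"dy":0.0,"dz":0.0,"wx":0.0,"wy":0.0,"wz":0.0,"claw":0.0},
    {"dx":0.012,"dy":0.0,"dz":0.0,"wx":0.0,"wy":0.0,"wz":0.0,"claw":0.0},
    {"dx":0.014,"dy":0.0,"dz":0.0,"wx":0.0,"wy":0.0,"wz":0.0,"claw":0.0},
    {"dx":0.016,"dy":0.0,"dz":0.0,"wx":0.0,"wy":0.0,"wz":0.0,"claw":0.0},
    {"dx":0.018,"dy":0.0,"dz":0.0,"wx":0.0,"wy":0.0,"wz":0.0,"claw":0.0},
    {"dx":0.02,"dy":0.0,"dz":0.0,"wx":0.0,"wy":0.0,"wz":0.0,"claw":0.0}
  ]
}}

```text
time: 31.6
ee_pos: [0.4386, -0.2155, 0.0182]
eef_rot: [-1.57, -0.058, 0.058]
contact_force: [-2.2, 1.0, -1.3]
finger_gap: 0.0
```

```bash
python3 - <<'E'
from t import *
st=robot.state();print(st['ee_pos'],st['contact_force'])
s=imaging.read_camera('scene');q=imaging.read_camera('top')
save(np.hstack([cv2.resize(s['image'][100:340,60:340],(460,394)),cv2.resize(q['image'][150:310,340:490],(340,394))]),'m4.png')
E
```

```text
[ 0.43861283 -0.21547102  0.01819835] [-2.24444644  0.97708167 -1.34554746]
```

View pics/m4.png

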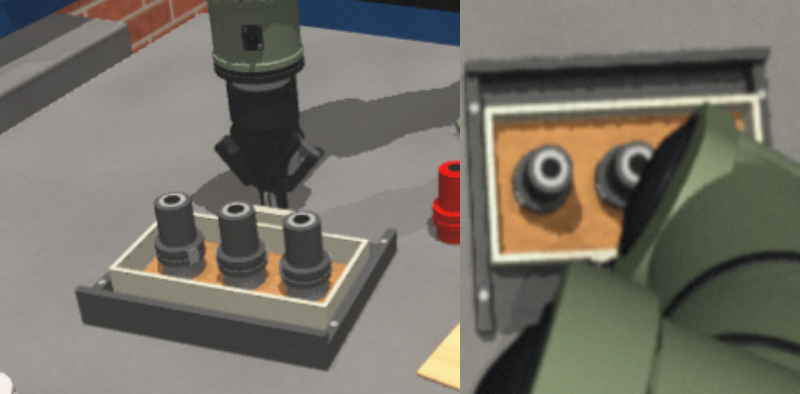

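The holders are upright and 15-20 mm remain. I'm slowing down for the end stop.

Call:
{"name": "jog_arm", "arguments": {
  "commands": [
    {"dx":0.001,"dy":0.0,"dz":0.0,"wx":0.0,"wy":0.0,"wz":0.0,"claw":0.0},
    {"dx":0.002,"dy":0.0,"dz":0.0,"wx":0.0,"wy":0.0,"wz":0.0,"claw":0.0},
    {"dx":0.003,"dy":0.0,"dz":0.0,"wx":0.0,"wy":0.0,"wz":0.0,"claw":0.0},
    {"dx":0.004,"dy":0.0,"dz":0.0,"wx":0.0,"wy":0.0,"wz":0.0,"claw":0.0},
    {"dx":0.005,"dy":0.0,"dz":0.0,"wx":0.0,"wy":0.0,"wz":0.0,"claw":0.0},
    {"dx":0.006,"dy":0.0,"dz":0.0,"wx":0.0,"wy":0.0,"wz":0.0,"claw":0.0},
    {"dx":0.007,"dy":0.0,"dz":0.0,"wx":0.0,"wy":0.0,"wz":0.0,"claw":0.0},
    {"dx":0.008,"dy":0.0,"dz":0.0,"wx":0.0,"wy":0.0,"wz":0.0,"claw":0.0},
    {"dx":0.009,"dy":0.0,"dz":0.0,"wx":0.0,"wy":0.0,"wz":0.0,"claw":0.0},
    {"dx":0.01,"dy":0.0,"dz":0.0,"wx":0.0,"wy":0.0,"wz":0.0,"claw":0.0}
  ]
}}

```text
time: 32.7
ee_pos: [0.4486, -0.2148, 0.0182]
eef_rot: [-1.57, -0.058, 0.058]
contact_force: [-3.1, -1.3, 2.0]
finger_gap: -0.003
```

Call:
{"name": "jog_arm", "arguments": {
  "commands": [
    {"dx":0.001,"dy":0.0,"dz":0.0,"wx":0.0,"wy":0.0,"wz":0.0,"claw":0.0},
    {"dx":0.002,"dy":0.0,"dz":0.0,"wx":0.0,"wy":0.0,"wz":0.0,"claw":0.0},
    {"dx":0.003,"dy":0.0,"dz":0.0,"wx":0.0,"wy":0.0,"wz":0.0,"claw":0.0},
    {"dx":0.004,"dy":0.0,"dz":0.0,"wx":0.0,"wy":0.0,"wz":0.0,"claw":0.0}
  ]
}}

```text
time: 33.1
ee_pos: [0.4525, -0.2145, 0.0182]
eef_rot: [-1.57, -0.058, 0.058]
contact_force: [-2.8, -1.7, 2.8]
finger_gap: 0.002
```

Call:
{"name": "jog_arm", "arguments": {
  "commands": [
    {"dx":0.001,"dy":0.0,"dz":0.0,"wx":0.0,"wy":0.0,"wz":0.0,"claw":0.0},
    {"dx":0.002,"dy":0.0,"dz":0.0,"wx":0.0,"wy":0.0,"wz":0.0,"claw":0.0},
    {"dx":0.003,"dy":0.0,"dz":0.0,"wx":0.0,"wy":0.0,"wz":0.0,"claw":0.0}
  ]
}}

```text
time: 33.4
ee_pos: [0.4555, -0.2142, 0.0182]
eef_rot: [-1.57, -0.058, 0.058]
contact_force: [-2.8, -2.4, 1.5]
finger_gap: 0.002
```

Call:
{"name": "jog_arm", "arguments": {
  "commands": [
    {"dx":0.001,"dy":0.0,"dz":0.0,"wx":0.0,"wy":0.0,"wz":0.0,"claw":0.0},
    {"dx":0.002,"dy":0.0,"dz":0.0,"wx":0.0,"wy":0.0,"wz":0.0,"claw":0.0},
    {"dx":0.003,"dy":0.0,"dz":0.0,"wx":0.0,"wy":0.0,"wz":0.0,"claw":0.0}
  ]
}}

```text
time: 33.7
ee_pos: [0.4585, -0.214, 0.0182]
eef_rot: [-1.57, -0.058, 0.058]
contact_force: [-2.9, -1.6, 1.1]
finger_gap: -0.004
```

```bash
python3 - <<'E'
from t import *
st=robot.state();print(st['ee_pos'],st['contact_force'])
q=imaging.read_camera('top')
save(cv2.resize(q['image'][150:310,340:490],None,fx=4,fy=4,interpolation=cv2.INTER_CUBIC),'m5.png')
E
```

```text
[ 0.45847512 -0.21402342  0.0182034 ] [-2.94633754 -1.57718947  1.12138364]
```

View pics/m5.png

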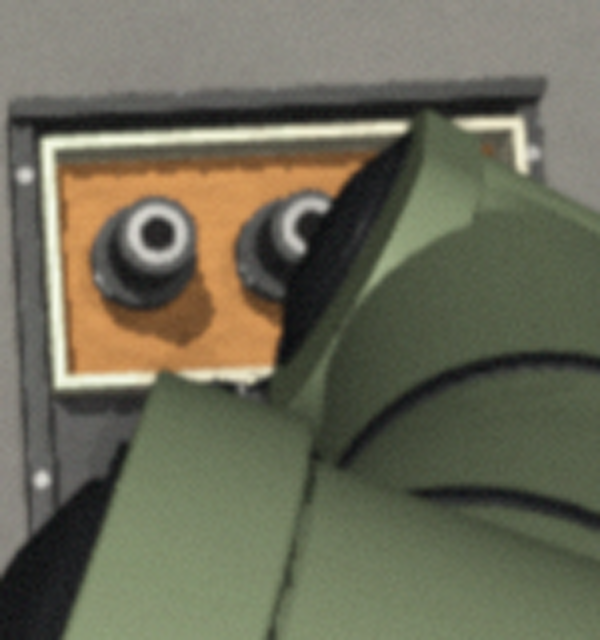

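A gap of about 3-8 mm is left to the back stop. Continuing 2-3 mm at a time.

Call:
{"name": "jog_arm", "arguments": {
  "commands": [
    {"dx":0.001,"dy":0.0,"dz":0.0,"wx":0.0,"wy":0.0,"wz":0.0,"claw":0.0},
    {"dx":0.002,"dy":0.0,"dz":0.0,"wx":0.0,"wy":0.0,"wz":0.0,"claw":0.0},
    {"dx":0.003,"dy":0.0,"dz":0.0,"wx":0.0,"wy":0.0,"wz":0.0,"claw":0.0}
  ]
}}

```text
time: 34.05
ee_pos: [0.4614, -0.2137, 0.0181]
eef_rot: [-1.57, -0.058, 0.058]
contact_force: [-2.8, -1.1, 1.1]
finger_gap: 0.001
```

Call:
{"name": "jog_arm", "arguments": {
  "commands": [
    {"dx":0.001,"dy":0.0,"dz":0.0,"wx":0.0,"wy":0.0,"wz":0.0,"claw":0.0},
    {"dx":0.002,"dy":0.0,"dz":0.0,"wx":0.0,"wy":0.0,"wz":0.0,"claw":0.0}
  ]
}}

```text
time: 34.25
ee_pos: [0.4634, -0.2136, 0.0182]
eef_rot: [-1.57, -0.058, 0.058]
contact_force: [-2.9, -1.1, 1.2]
finger_gap: 0.003
```

Call:
{"name": "jog_arm", "arguments": {
  "commands": [
    {"dx":0.001,"dy":0.0,"dz":0.0,"wx":0.0,"wy":0.0,"wz":0.0,"claw":0.0},
    {"dx":0.002,"dy":0.0,"dz":0.0,"wx":0.0,"wy":0.0,"wz":0.0,"claw":0.0}
  ]
}}

```text
time: 34.45
ee_pos: [0.4655, -0.2135, 0.0182]
eef_rot: [-1.57, -0.058, 0.058]
contact_force: [-3.7, -0.7, 0.6]
finger_gap: -0.001
```

Call:
{"name": "jog_arm", "arguments": {
  "commands": [
    {"dx":0.001,"dy":0.0,"dz":0.0,"wx":0.0,"wy":0.0,"wz":0.0,"claw":0.0},
    {"dx":0.0015,"dy":0.0,"dz":0.0,"wx":0.0,"wy":0.0,"wz":0.0,"claw":0.0}
  ]
}}

```text
time: 34.65
ee_pos: [0.467, -0.2133, 0.0182]
eef_rot: [-1.57, -0.058, 0.058]
contact_force: [-2.5, -1.3, -0.0]
finger_gap: -0.0
```

Call:
{"name": "jog_arm", "arguments": {
  "commands": [
    {"dx":0.001,"dy":0.0,"dz":0.0,"wx":0.0,"wy":0.0,"wz":0.0,"claw":0.0},
    {"dx":0.0015,"dy":0.0,"dz":0.0,"wx":0.0,"wy":0.0,"wz":0.0,"claw":0.0}
  ]
}}

```text
time: 34.85
ee_pos: [0.4685, -0.2132, 0.0182]
eef_rot: [-1.57, -0.058, 0.058]
contact_force: [-3.7, -1.1, -0.3]
finger_gap: -0.001
```

Call:
{"name": "jog_arm", "arguments": {
  "commands": [
    {"dx":0.001,"dy":0.0,"dz":0.0,"wx":0.0,"wy":0.0,"wz":0.0,"claw":0.0},
    {"dx":0.0015,"dy":0.0,"dz":0.0,"wx":0.0,"wy":0.0,"wz":0.0,"claw":0.0}
  ]
}}

```text
time: 35.05
ee_pos: [0.47, -0.2131, 0.0182]
eef_rot: [-1.57, -0.058, 0.058]
contact_force: [-4.4, -1.1, 1.3]
finger_gap: -0.0
```

Call:
{"name": "jog_arm", "arguments": {
  "commands": [
    {"dx":0.001,"dy":0.0,"dz":0.0,"wx":0.0,"wy":0.0,"wz":0.0,"claw":0.0},
    {"dx":0.0015,"dy":0.0,"dz":0.0,"wx":0.0,"wy":0.0,"wz":0.0,"claw":0.0}
  ]
}}

```text
time: 35.25
ee_pos: [0.4699, -0.2131, 0.0181]
eef_rot: [-1.569, -0.056, 0.06]
contact_force: [-13.9, -0.6, 10.5]
finger_gap: -0.003
```

```bash
python3 - <<'E'
from t import *
st=robot.state();print(st['ee_pos'],st['contact_force'])
q=imaging.read_camera('top')
save(cv2.resize(q['image'][150:310,340:490],None,fx=4,fy=4,interpolation=cv2.INTER_CUBIC),'m6.png')
E
```

```text
[ 0.46993095 -0.21307594  0.01814976] [-13.93733302  -0.60323274  10.51115731]
```

View pics/m6.png

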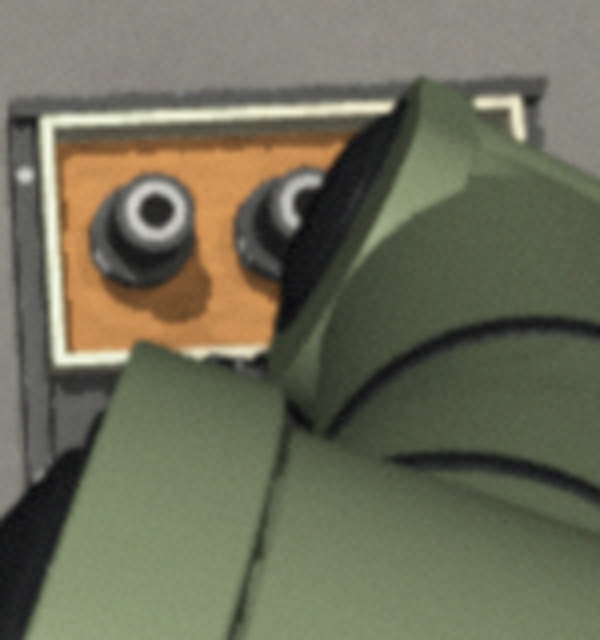

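The end stop is reached: x stalled at 0.470, the force jumped to 13.9 N, and the tray's back wall sits against the runner end. Backing straight off, then up.

Call:
{"name": "jog_arm", "arguments": {
  "commands": [
    {"dx":-0.002,"dy":0.0,"dz":0.0,"wx":0.0,"wy":0.0,"wz":0.0,"claw":0.0},
    {"dx":-0.006,"dy":0.0,"dz":0.0,"wx":0.0,"wy":0.0,"wz":0.0,"claw":0.0},
    {"dx":-0.016,"dy":0.0,"dz":0.0,"wx":0.0,"wy":0.0,"wz":0.0,"claw":0.0},
    {"dx":-0.036,"dy":0.0,"dz":0.0,"wx":0.0,"wy":0.0,"wz":0.0,"claw":0.0},
    {"dx":-0.056,"dy":0.0,"dz":0.0,"wx":0.0,"wy":0.0,"wz":0.0,"claw":0.0},
    {"dx":-0.066,"dy":-0.02,"dz":0.0,"wx":0.0,"wy":0.0,"wz":0.0,"claw":0.0},
    {"dx":-0.066,"dy":-0.06,"dz":0.0,"wx":0.0,"wy":0.0,"wz":0.0,"claw":0.0},
    {"dx":-0.066,"dy":-0.1,"dz":0.0,"wx":0.0,"wy":0.0,"wz":0.0,"claw":0.0},
    {"dx":-0.066,"dy":-0.15,"dz":0.0,"wx":0.0,"wy":0.0,"wz":0.0,"claw":0.0},
    {"dx":-0.066,"dy":-0.19,"dz":0.0,"wx":0.0,"wy":0.0,"wz":0.0,"claw":0.0}
  ]
}}

```text
time: 36.3
ee_pos: [0.405, -0.2181, 0.2107]
eef_rot: [-1.571, -0.059, 0.057]
contact_force: [-0.0, 0.3, -0.8]
finger_gap: -0.002
```

Call:
{"name": "jog_arm", "arguments": {
  "commands": [
    {"dx":0.0,"dy":0.0,"dz":-0.05,"wx":0.0,"wy":0.0,"wz":0.0,"claw":0.0},
    {"dx":0.0,"dy":0.0,"dz":-0.1,"wx":0.0,"wy":0.0,"wz":0.0,"claw":0.0},
    {"dx":0.0,"dy":0.0,"dz":-0.15,"wx":0.0,"wy":0.0,"wz":0.0,"claw":0.0},
    {"dx":0.0,"dy":0.0,"dz":-0.18,"wx":0.0,"wy":0.0,"wz":0.0,"claw":0.0},
    {"dx":0.0,"dy":0.0,"dz":-0.18,"wx":0.0,"wy":0.0,"wz":0.0,"claw":0.0},
    {"dx":0.0,"dy":0.0,"dz":-0.18,"wx":0.0,"wy":0.0,"wz":0.0,"claw":0.0}
  ]
}}

```text
time: 36.9
ee_pos: [0.4182, -0.3975, 0.2077]
eef_rot: [-1.569, -0.057, 0.058]
contact_force: [0.3, 0.2, -0.3]
finger_gap: 0.004
```

```bash
python3 - <<'E'
from t import *
st=robot.state();print(st['time'],st['ee_pos'],st['contact_force'])
q=imaging.read_camera('top');s=imaging.read_camera('scene')
save(s['image'],'fs.png')
save(cv2.resize(q['image'][20:320,110:500],None,fx=2,fy=2,interpolation=cv2.INTER_CUBIC),'ft.png')
E
```

```text
36.9 [ 0.41815668 -0.39750618  0.20769284] [ 0.31087012  0.24836383 -0.27447814]
```

View pics/fs.png

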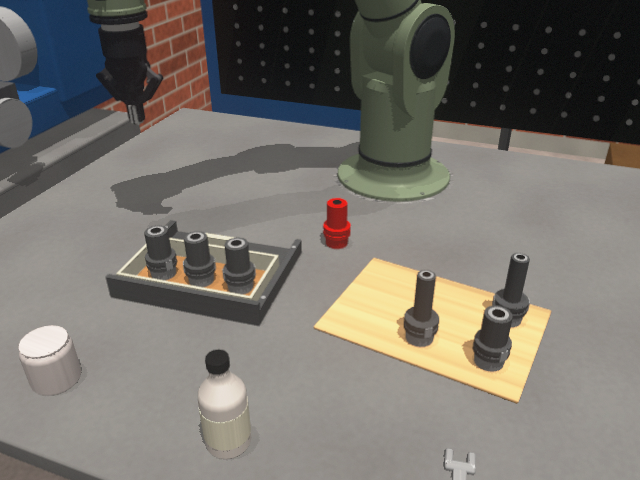

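View pics/ft.png

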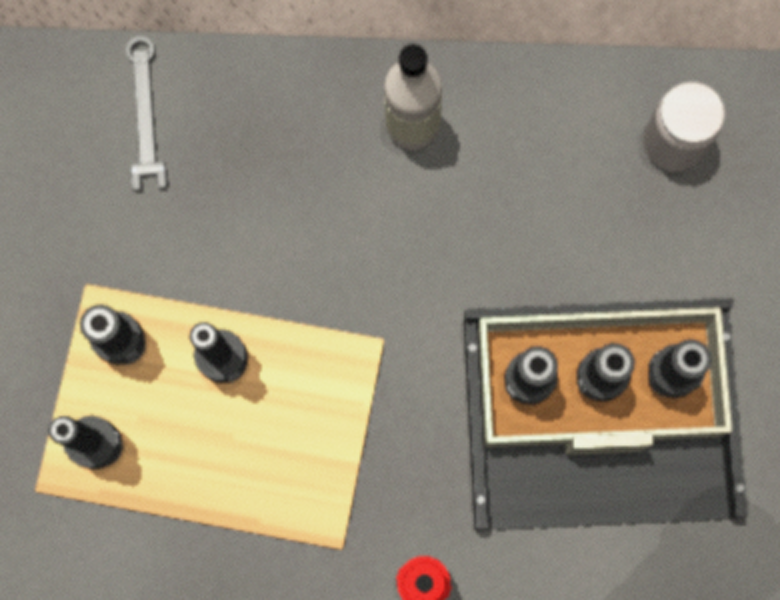

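Everything looks as asked, and the tray has not rebounded: its back-left corner is still at pixel (351,179). Handing in.

```bash
python3 -c "
from rig import robot
print(robot.close_job(), robot.state()['time'])"
```

```text
the job is handed in; nothing more can be done
the job is handed in; nothing more can be done
```

Three short holders now stand upright in the tray, about 75 mm apart, and the tray is pushed fully home. I handed the job in at about 37 s of the 72 s limit.

- **Setting down:** each holder was lowered in steps of 0.5 mm or less at the end. The wrist force moved by roughly 2 to 14 N at contact before I released.
- **Tray home:** it slid at about 3 N. At TCP x = 0.470 it stopped dead and the force rose to 13.9 N. In the last top view its back edge was against the runner end and it had not rebounded.
- **Final pictures:** all three holders stand in the tray. The fourth short one and both tall ones stand on the board. The spanner, bottle, can and red look-alike look undisturbed, and the arm is clear of everything.
- **What disagreed:** my first push missed. The shut fingertips were about 20 mm higher than the reported TCP, so they passed over the tab without moving the tray. I saw this in the pictures, backed off, went lower, and the second push worked.

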